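# Open the steriliser lid, prove its hinge holds, and fit the instrument plate

## Task

Lift the lid of the white instrument steriliser by its bar until it stands nearly upright but still leans a little towards the front (about 75 degrees open), and let go of it for a couple of seconds to see that the friction hinge holds it there. Then fit the slotted steel plate over the lamps: tuck its front edge under the retaining lip inside the front wall and lower the rear edge by hand onto its ledge, letting go only once the plate is down, so that it lies flat in the case. Leave the lid standing open and do not disturb the bottle, dish, cup and forceps near by.

Things in the scene. Friction and masses are not known exactly. Their poses are not given: they have to be found in the camera images.
- steriliser: White sheet-metal case, fixed, open-topped, 150 (x) x 206 (y) x 80 mm high, with a hinged hood as lid. Origin: centre of its underside; x runs from the front wall (bar, switch; robot's side) to the hinge, y left, z up. Walls 10 mm thick, inside 130 x 186 mm. Two lamp tubes lie below the ledges, tops at z = 35 mm.
- seat (a point): Where the plate's origin belongs: centre of the case, 46 mm up, level with the tops of two 3 mm thick ledges along the inside of the front wall (reaching in to x = -50 mm) and of the rear wall (to x = +53 mm). Axes as the steriliser's. Plate play: 4 mm either way in x, 8 mm in y.
- lip (a point): Middle of the lower inner edge of the retaining lip, at (-53, 0, 57) mm of the steriliser's frame. The lip is an aluminium flange 3 mm thick and 184 mm wide that juts 12 mm in from the front wall's inner face (x = -65 mm). Its underside is 11 mm above the front ledge: the plate's front edge goes into this slot.
- lid (a joint): Opening angle of the lid, rad: 0 shut (start), 1.57 upright, 1.75 stop. Hood 152 x 206 x 20 mm, 0.36 kg (varies 15 %), hinged at the top of the rear wall. Hinge friction is about 0.25 N m at every angle: it may drop if released below about 0.9 rad and stays where it is left above. 3 N at the bar lifts it; once it stands, 1 N on the bar may shift it.
- lid_bar (a point): Middle of the lid's round steel bar, 10 mm thick, along the steriliser's y, 108 mm long between its arms, in front of the lid's front edge with a 35 mm clear gap. Shut, it lies at (-116, 0, 92) mm of the steriliser's frame; it swings with the lid, 197 mm from the hinge line, and can turn between the fingers.
- lid_hinge (a point): Middle of the hinge line, at (81, 0, 82) mm of the steriliser's frame; the line runs along the steriliser's y.
- plate: Loose slotted plate of bare steel, 122 (x) x 170 (y) x 3 mm, about 0.26 kg, lying flat on the table. Origin: centre of its underside; x runs from its front edge (-61 mm, robot's side at the start) to its rear edge, z up. 4 mm too long to go down level past the lip: it must enter slanting, front edge first and low; about 18 degrees suits.
- lug (a point): Grip point on the plate's lifting lug, at (-8, 0, 35) mm of the plate's frame, axes as the plate's. The lug is a flat tab 4 mm thick, 44 mm wide (y), 44 mm long, rising from the middle of the plate and leaning 14 degrees (0.244 rad) from its z towards the front edge (-x). A tool leaning likewise grips it across the 4 mm and clears the standing lid.
- spirit_bottle: Bystander: amber glass bottle with a black cap, 62 x 62 x 117 mm, standing. Origin at the centre of its underside.
- petri_1: Bystander: round clear dish, 61 mm across, 15 mm high, lying flat. Origin at the centre of its underside.
- white_cup: Bystander: white plastic cup, 63 mm across, 65 mm high, standing. Origin at the centre of its underside.
- forceps_1: Bystander: steel forceps, 17 x 161 x 9 mm, lying flat. Origin at the centre of its underside.
Not all that is in view belongs to the job. Leave any pink look-alike of the plate alone.

How it is judged:
On the way, in this order (a step that is already met when the one before it is completed fails the run):
1. the lid stands by itself, 64 to 88 degrees open, still, with the robot clear of the lid and case, for 1 s (value of joint lid between 1.12 and 1.53 rad and velocity of joint lid between -0.05 and 0.05 rad/s and contact force between each of the fingers, the arm and steriliser below 0.05 N), for 1 s.
2. the plate is brought down in the case (within 12 mm of its ledges at the middle, within 9 degrees of flat, its front edge under the lip) while still in the fingers (z of plate in the frame of steriliser between 0.04 and 0.058 m and angle between the z axis of plate and the z axis of steriliser, either way round below 0.157 rad and x of plate in the frame of steriliser between -0.012 and 0.009 m and y of plate in the frame of steriliser between -0.014 and 0.014 m and contact force between the fingers and plate above 0.5 N), for 0.1 s.
At the end, for the whole second after the job is handed in: The lid stands open by itself between 64 and 88 degrees; the plate lies on both ledges, flat within 3 degrees and within 4 mm of its seat in height, 8 mm in x and 12 mm in y, front edge under the lip; everything is at rest and released, and the bystanders are where they were (within 30 mm) (all of step 1 and contact force between each of the fingers, the arm and plate below 0.05 N and z of plate in the frame of steriliser between 0.042 and 0.05 m and angle between the z axis of plate and the z axis of steriliser, either way round below 0.05 rad and angle between the x axis of plate and the x axis of steriliser, either way round below 0.15 rad and x of plate in the frame of steriliser between -0.008 and 0.008 m and y of plate in the frame of steriliser between -0.012 and 0.012 m and linear speed of plate below 0.02 m/s); the robot touches nothing.
It fails at once if a bystander (bottle, dish, cup or forceps) is pushed more than 30 mm (distance of any of spirit_bottle, petri_1, white_cup, forceps_1 from where it was at the start of the episode above 0.03 m).
It fails at once if the bottle or cup is tipped over (angle between any of spirit_bottle, white_cup's own z axis and vertical above 0.5 rad).
It also fails if it takes over 67 s, if anything falls off the work surface, if the arm or the gripper's body presses on something with over 40 N, if the wrist force passes 120 N, or if a joint passes its speed limit or range.

## Robot

A 6-joint arm with a two-finger parallel gripper is mounted at the origin on a cart in front of the work surface, level with it; the furniture and walls round the work are solid. World frame = base frame: x ahead of the robot, y to its left, z up, the work surface at z = 0. Lengths are in m, angles in rad, forces in N, time in s.
With the tool pointing down it reaches from about 0.25 to 0.725 m from the base axis. Payload 4 kg.
Tool frame: the origin (TCP) lies on the centre line of the jaws, within the pads' length; the fingertips stand 14 mm ahead of it and the grasp point (between the pads) lies 5 mm behind it; z points along the fingers, x is the direction in which the jaws open and shut, and the axes are right-handed (so a half turn about z gives the same grasp; the last joint's range is limited). The gripper opens to 85 mm and grips with 20 to 120 N. Pads are 22 mm wide; open, the fingers measure 114 mm over their backs; the gripper's body (76 mm by 85 mm) begins 54 mm behind the grasp point. The pads swing forward as they close: fully open they stand 13 mm farther back than shut.
Start: joints at [-1.238, 0.241, 0.005, 1.335, 0, 1.571], TCP at [0.163, -0.473, 0.245] pointing down, gripper open.
Joint ranges: [-2.72, 2.72], [-1.05, 1.87], [-1.09, 1.28], [-1.99, 2.15], [-1.42, 1.44], [-3.14, 3.14]. Speed limits (rad/s): [2.79, 2.79, 3.14, 3.14, 3.14, 3.14].

## Interface

Orientations are given as a unit quaternion [x, y, z, w].
In Python, from workcell import get_obs, optics, ticket gives the robot as it stands.
- The arm moves only by the shell command python3 -m inch 'ROWS'. ROWS is JSON, a list that holds one entry, the list of rows, each a list of 5 numbers: the finger opening in cm, from 0 to 8.54, then the shift along the tool's x, y, z in cm, then the turn about the tool's z in degrees. In form: [[[fingers, dx, dy, dz, roll], ...]]. A call has exactly 5 rows; each row is the pose to reach, as a shift and turn from the pose measured when the call began, along the tool's axes at that moment; what a row does not reach only later rows make up. A row lasts 1/8 s, in which the tool goes at most 62.5 mm and 10.7 degrees, less where a joint would pass 70% of its speed; a pose out of reach is approached as far as the arm can. A call with a gripper value outside its range is refused whole. The fingers move at their own pace and stop on an object; the grip force is fixed at half the most. Time passes only in rows, so rows that repeat a pose let the fingers close, or fill a call up. It gives the time, the measured TCP pose, the force and the opening at its end, in the units of the state.
- get_obs(): the state, without advancing time (a new reading comes with each control period).
- optics.camera(name): name is "scene" or "top" or "wrist"; returns (picture, depth): 420x560x3 uint8, red, green, blue; 420x560 float32, m along the optical axis (not along the pixel's ray), 0 where there is no reading.
- optics.camera_info(name): a dict with "vfov" (degrees; the focal length in pixels is half the picture's height over the tangent of half this angle, whatever the lens; pixels are square), "cx", "cy" (the principal point, pixels), "R" (3x3) and "t" (3): a world point X has camera coordinates R X + t. Camera axes: x right, y down, z forward; pixel columns grow to the right and rows downward; lengths in m; the calibration is good to about 2 mm. A picture is of the moment at which its call begins: read the wrist's pose just before it. camera_info takes no time and is no camera call; for the wrist camera it gives the pose at the moment of the call.
- ticket.job_done(): hands the job in, once; it reports no verdict.
The state is a dict: "clock": time; "joint_pos": joint angles; "joint_vel": joint speeds; "tau": joint torques, N m; "eef_pos": TCP position; "tool_rot": TCP orientation; "ft_force": force on the tool from outside, world axes, zero at the start; "ft_torque": the same for the moment, N m; "grip_width": finger opening in m.
Only numpy, scipy, OpenCV 4.12 (cv2) and the standard library are available. Lean on these libraries where they do the work, as an engineer would, in place of code of your own. Each camera call takes 0.05 s, during which the arm holds its last target.

## Working session

There is one attempt and no reset: what is moved stays moved. The work goes in short steps, Python scripts to look and compute and a shell command to move; the robot and the scene stay as the last step left them, time stands still between calls to the robot, and variables do not carry over. Pictures are saved under pics/ and viewed, and the job is handed in when it is done.

```bash
ls -la; mkdir -p pics; cat > h.py <<'E'
import numpy as np, cv2
from workcell import get_obs, optics, ticket
from scipy.spatial.transform import Rotation as Ro
def cam(n):
    i=optics.camera_info(n); p,d=optics.camera(n); return p,d,i
def save(n,fn,p): cv2.imwrite('pics/'+fn,cv2.cvtColor(p,cv2.COLOR_RGB2BGR))
def K(i,h=420): return h/2/np.tan(np.radians(i['vfov'])/2)
def pts(d,i):
    f=K(i); v,u=np.mgrid[:420,:560]; R=np.array(i['R']);t=np.array(i['t'])
    c=np.stack([(u-i['cx'])/f*d,(v-i['cy'])/f*d,d],-1)
    return (c-t)@R
def ray(i,u,v,z):
    f=K(i);R=np.array(i['R']);t=np.array(i['t']);o=-R.T@t;dr=R.T@np.array([(u-i['cx'])/f,(v-i['cy'])/f,1]);return o+dr*(z-o[2])/dr[2]
def st():
    o=get_obs(); r=Ro.from_quat(o['tool_rot']).as_matrix()
    print('t',round(o['clock'],2),'p',np.round(o['eef_pos'],4),'z',np.round(r[:,2],3),'x',np.round(r[:,0],3),'F',np.round(o['ft_force'],1),'g',round(o['grip_width'],4)); print('q',np.round(o['joint_pos'],3)); return o,r
E
python3 - <<'E'
from h import *
o,r=st()
for n in ['scene','top','wrist']:
    p,d,i=cam(n); save(n,n+'0.png',p); np.savez(f'pics/{n}0.npz',p=p,d=d,**{k:np.array(v) for k,v in i.items() if not isinstance(v,str)}); print(n,{k:np.round(v,3) for k,v in i.items() if not isinstance(v,str)},(d>0).mean())
E
```

```text
total 12
drwxr-xr-x  3 agent agent 4096 Dec  7 16:54 .
drwxr-xr-x 23 root  root  4096 Dec  7 16:54 ..
drwxr-xr-x  2 agent agent 4096 Dec  7 16:54 pics
t 0.0 p [ 0.1632 -0.472   0.2444] z [-0.001  0.002 -1.   ] x [ 0.327 -0.945 -0.002] F [ 0.3 -0.6  0. ] g 0.0854
q [-1.238  0.241  0.004  1.335 -0.     1.571]
scene {'vfov': np.float64(44.554), 'cx': np.float64(278.683), 'cy': np.float64(212.189), 'R': array([[-0.574, -0.819, -0.007],
       [-0.414,  0.297, -0.861],
       [ 0.707, -0.491, -0.509]]), 't': array([0.328, 0.309, 1.231])} 0.9590178571428571
top {'vfov': np.float64(51.06), 'cx': np.float64(280.253), 'cy': np.float64(206.369), 'R': array([[ 0.029, -1.   ,  0.003],
       [-0.997, -0.029, -0.072],
       [ 0.072, -0.   , -0.997]]), 't': array([-0.048,  0.591,  1.189])} 0.9959481292517007
wrist {'vfov': np.float64(66.861), 'cx': np.float64(278.67), 'cy': np.float64(206.53), 'R': array([[ 0.328, -0.945, -0.   ],
       [-0.903, -0.313,  0.294],
       [-0.278, -0.096, -0.956]]), 't': array([-0.5  , -0.039,  0.378])} 0.9960586734693877
```

View pics/scene0.png

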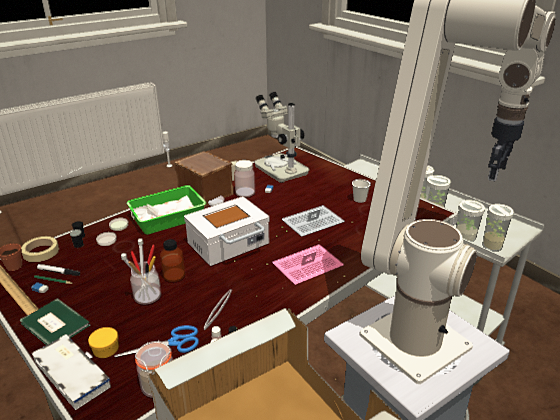

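View pics/top0.png

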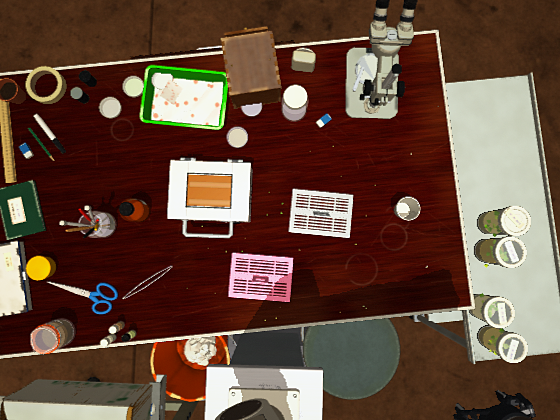

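View pics/wrist0.png

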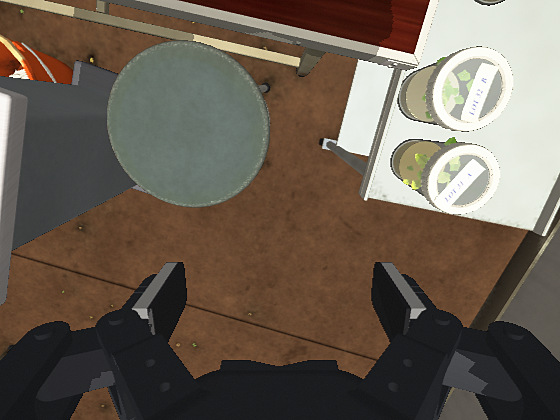

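Scene: the steriliser is at top-view pixel (210,190) with its bar at (207,235). Two plates match the shape: the grey steel one at (321,213) and the pink look-alike at (261,277). Bare steel fits the grey one, so I'll enlarge it to confirm and measure.

```bash
python3 - <<'E'
from h import *
z=np.load('pics/top0.npz'); p,d=z['p'],z['d']; i={k:z[k] for k in ['vfov','cx','cy','R','t']}
P=pts(d,i)
c=p[150:310,150:450]; save(0,'crop_top.png',cv2.resize(c,None,fx=2.6,fy=2.6,interpolation=cv2.INTER_CUBIC))
zz=np.load('pics/scene0.npz'); save(0,'crop_scene.png',cv2.resize(zz['p'][180:300,170:370],None,fx=4,fy=4,interpolation=cv2.INTER_CUBIC))
print('table z',np.median(P[250:300,180:220,2]))
hsv=cv2.cvtColor(p,cv2.COLOR_RGB2HSV)
m=((hsv[...,1]<60)&(hsv[...,2]>120)).astype(np.uint8)
for name,(u0,u1,v0,v1) in dict(plate=(275,365,180,245),case=(160,258,150,240)).items():
    mm=np.zeros_like(m); mm[v0:v1,u0:u1]=m[v0:v1,u0:u1]
    if name=='plate': mm=cv2.morphologyEx(mm,cv2.MORPH_CLOSE,np.ones((5,5)))
    cs,_=cv2.findContours(mm,cv2.RETR_EXTERNAL,cv2.CHAIN_APPROX_NONE)
    c=max(cs,key=cv2.contourArea); R=cv2.minAreaRect(c); b=cv2.boxPoints(R); print(name,R)
    hz=.003 if name=='plate' else .1
    W=np.array([ray(i,*q,hz)[:2] for q in b]); print(np.round(W,4),'c',W.mean(0),'sides',np.linalg.norm(W[1]-W[0]),np.linalg.norm(W[2]-W[1]))
    e=[W[1]-W[0],W[2]-W[1]]; print('ang',[np.degrees(np.arctan2(x[1],x[0])) for x in e])
# lid-height points
S=P[150:245,160:258]; 
for a,b in [(.002,.02),(.05,.08),(.08,.095),(.095,.12)]:
    q=S[(S[...,2]>a)&(S[...,2]<b)]; 
    if len(q): print(a,b,len(q),np.round(q.min(0),3),np.round(q.max(0),3))
L=P[195:228,300:345]; q=L[L[...,2]>.02]; print('lug',len(q),np.round(q.mean(0),4) if len(q) else '', np.round(q.min(0),3),np.round(q.max(0),3))
E
```

```text
table z -0.0008000812120203968
plate ((320.61346435546875, 212.96229553222656), (61.60993194580078, 43.50078582763672), 5.572197437286377)
[[ 0.5239 -0.0545]
 [ 0.6454 -0.063 ]
 [ 0.6335 -0.2352]
 [ 0.5122 -0.2255]] c [ 0.57874062 -0.14456533] sides 0.12179024758203387 0.17260616631449444
ang [np.float64(-4.014252244739056), np.float64(-93.9498937581129)]
case ((208.15255737304688, 197.68609619140625), (81.49482727050781, 78.89691162109375), 2.2906100749969482)
[[0.5036 0.2592]
 [0.7076 0.2607]
 [0.7053 0.0494]
 [0.5012 0.0506]] c [0.60443421 0.15500187] sides 0.20405849510768231 0.2113612138312427
ang [np.float64(0.4205192454080247), np.float64(-90.65045847870688)]
0.002 0.02 626 [0.48  0.03  0.002] [0.751 0.311 0.02 ]
0.05 0.08 40 [0.545 0.05  0.05 ] [0.693 0.239 0.075]
0.08 0.095 261 [0.502 0.049 0.081] [0.709 0.25  0.095]
0.095 0.12 4876 [0.502 0.049 0.095] [0.703 0.258 0.109]
lug 55 [ 0.5582 -0.1243  0.2564] [ 0.505 -0.166  0.022] [ 0.577 -0.031  1.229]
```

View pics/crop_top.png

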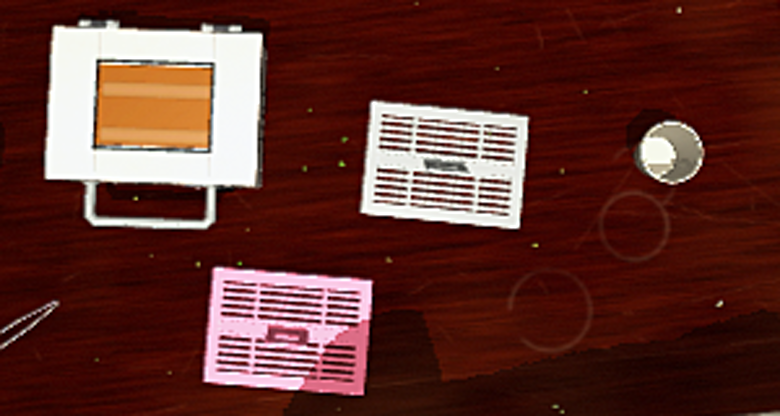

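View pics/crop_scene.png

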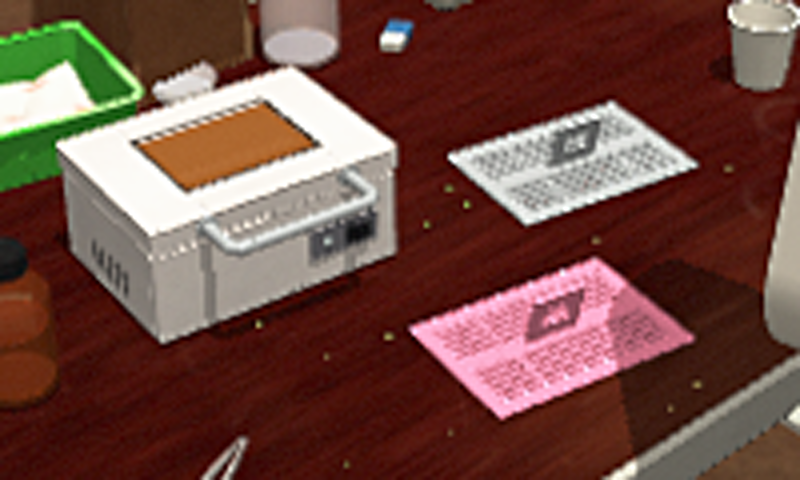

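The crop confirms it: the grey, unpainted plate at (321,213) with the grey lug is the right one, and the pink one stays. Next I'll refine the case and bar pose.

```bash
python3 - <<'E'
from h import *
z=np.load('pics/top0.npz'); p,d=z['p'],z['d']; i={k:z[k] for k in ['vfov','cx','cy','R','t']}
P=pts(d,i)
m=np.zeros((420,560),np.uint8); s=(slice(150,245),slice(160,258))
m[s]=(P[s][...,2]>.094)&(P[s][...,2]<.115)
m=cv2.morphologyEx(m,cv2.MORPH_CLOSE,np.ones((5,5)))
mo=cv2.morphologyEx(m,cv2.MORPH_OPEN,np.ones((15,15)))
c=max(cv2.findContours(mo,0,1)[0],key=cv2.contourArea); R=cv2.minAreaRect(c); b=cv2.boxPoints(R)
W=np.array([ray(i,*q,.1)[:2] for q in b]);print(R,np.round(W,4),'c',W.mean(0),'sides',np.linalg.norm(W[1]-W[0]),np.linalg.norm(W[2]-W[1]))
e=[W[1]-W[0],W[2]-W[1]]; print('ang',[np.degrees(np.arctan2(x[1],x[0])) for x in e])
print('lid top z',np.median(P[mo>0][:,2]))
# bar pixels: bright, below lid
g=p.min(-1); 
for u in range(180,240,4):
    col=np.where(g[224:245,u]>110)[0]
    if len(col): 
        vs=col.mean()+224; w=ray(i,u,vs,.095); print(u,round(vs,1),len(col),np.round(w[:2],4),end=' | ')
print()
# lug: dark-ish pixels top edge
c=p[195:230,300:345]
print('case from scene')
z=np.load('pics/scene0.npz'); P2=pts(z['d'],{k:z[k] for k in ['vfov','cx','cy','R','t']})
q=P2.reshape(-1,3); q=q[(q[:,0]>.45)&(q[:,0]<.75)&(q[:,1]>0)&(q[:,1]<.3)]
top=q[(q[:,2]>.095)&(q[:,2]<.115)]; print(len(top),np.round(np.percentile(top,[1,99],axis=0),4), 'medz',np.median(top[:,2]))
l=P2.reshape(-1,3); l=l[(l[:,0]>.5)&(l[:,0]<.65)&(l[:,1]>-.2)&(l[:,1]<-.09)&(l[:,2]>.02)&(l[:,2]<.06)]; print('lug',len(l),np.round(np.percentile(l,[0,50,100],axis=0),4))
for nm,P_ in (('front',None),):
    pass
E
```

```text
((208.9526824951172, 190.51416015625), (81.21035766601562, 58.752567291259766), 1.7899105548858643) [[0.5469 0.2572]
 [0.6992 0.2596]
 [0.6986 0.0491]
 [0.5463 0.0488]] c [0.62276042 0.15368754] sides 0.15232294222392073 0.21050054747077057
ang [np.float64(0.9124643913865831), np.float64(-90.14474491099492)]
lid top z 0.10108665323896604
184 229.0 11 [0.5215 0.2147] | 188 235.0 3 [0.5064 0.2037] | 192 235.0 3 [0.5067 0.1934] | 196 235.0 3 [0.507  0.1832] | 200 235.0 3 [0.5073 0.1729] | 204 235.0 3 [0.5076 0.1626] | 208 235.5 4 [0.5066 0.1523] | 212 235.5 4 [0.5069 0.142 ] | 216 236.0 3 [0.5059 0.1317] | 220 236.0 3 [0.5062 0.1214] | 224 236.0 3 [0.5065 0.1111] | 228 236.0 3 [0.5068 0.1008] | 232 229.0 11 [0.5251 0.0912] | 
case from scene
1996 [[0.504  0.0564 0.0955]
 [0.6959 0.2615 0.1053]] medz 0.10045455543487303
lug 61 [[ 0.5614 -0.1641  0.0202]
 [ 0.5685 -0.142   0.0358]
 [ 0.5777 -0.1174  0.0473]]
```

```bash
python3 -m inch '[[[3,-4.1,-4.5,0,-10],[3,-8.2,-9,0,-20],[3,-12.3,-13.5,0,-30],[3,-16.4,-18,0,-40],[3,-20.5,-22.5,0,-50]]]'; python3 -c "
from h import *
st()"
```

```text
clock: 0.78
eef_pos: [0.3093, -0.2031, 0.2449]
tool_rot: [0.984, -0.179, -0.0, -0.001]
ft_force: [0.7, -0.0, -0.1]
grip_width: 0.03
t 0.78 p [ 0.3093 -0.2031  0.2449] z [-0.     0.001 -1.   ] x [ 0.936 -0.353 -0.001] F [ 0.7 -0.  -0.1] g 0.03
q [-5.820e-01 -1.700e-02 -2.910e-01  1.298e+00  1.000e-03  1.349e+00]
```

```bash
cat >> h.py <<'E'
def to(x,y,z,yaw=None):
    o,r=st(); D=np.array([x,y,z])-o['eef_pos']; s=r.T@D*100
    cy=np.degrees(np.arctan2(r[1,0],r[0,0])); 
    print('d',np.round(s,2),'len',round(np.linalg.norm(s),1),'yaw',round(cy,2), 'roll',None if yaw is None else round(-((yaw-cy+90)%180-90),2))
E
python3 -m inch '[[[3,0.9,-6.1,0,-7],[3,1.8,-12.2,0,-14],[3,2.7,-18.3,0,-20.7],[3,3.6,-24.4,0,-20.7],[3,4.5,-30.5,0,-20.7]]]'; python3 -c "
from h import *
to(.506,.154,.2,0.3)"
```

```text
clock: 1.4
eef_pos: [0.4596, 0.0684, 0.2452]
tool_rot: [1.0, 0.001, 0.0, -0.001]
ft_force: [1.0, -1.4, 0.9]
grip_width: 0.0298
t 1.4 p [0.4596 0.0684 0.2452] z [ 0.     0.001 -1.   ] x [1.    0.001 0.   ] F [ 1.  -1.4  0.9] g 0.0298
q [ 1.470e-01  1.700e-01 -8.400e-02  1.316e+00  1.000e-03  1.717e+00]
d [ 4.65 -8.55  4.53] len 10.7 yaw 0.08 roll -0.22
```

```bash
python3 -m inch '[[[3,2.3,-4.3,0,0],[3,4.65,-8.55,2,0],[3,4.65,-8.55,7,0],[3,4.65,-8.55,7,0],[3,4.65,-8.55,7,0]]]'; python3 - <<'E'
from h import *
p,d,i=cam('wrist'); save(0,'w1.png',p); p,d,i=cam('top'); save(0,'t1.png',cv2.resize(p[130:270,140:280],None,fx=4,fy=4))
to(.506,.154,.088,0)
E
```

```text
clock: 2.02
eef_pos: [0.5063, 0.1538, 0.1765]
tool_rot: [1.0, 0.0, 0.0, -0.001]
ft_force: [0.7, 0.2, 0.1]
grip_width: 0.0298
t 2.12 p [0.5073 0.1539 0.1777] z [ 0.004  0.002 -1.   ] x [1.    0.    0.004] F [-0.3  0.2  0.1] g 0.03
q [ 2.940e-01  3.350e-01 -4.600e-02  1.185e+00  1.000e-03  1.864e+00]
d [-0.17  0.01  8.97] len 9.0 yaw 0.02 roll 0.02
```

View pics/w1.png

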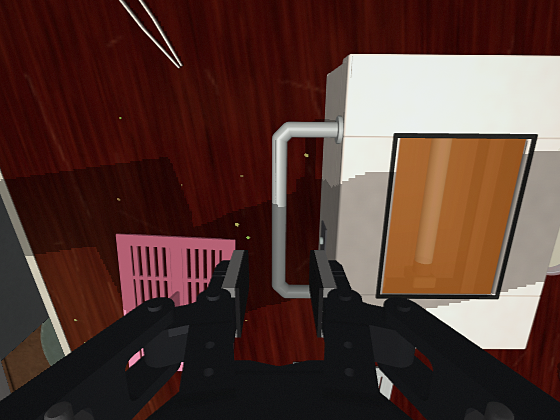

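```bash
python3 - <<'E'
from h import *
i=optics.camera_info('wrist')
for u,v in [(281,160),(281,210),(281,260),(310,130),(310,292)]: print(u,v,np.round(ray(i,u,v,.092 if u<300 else .092),4))
E
```

```text
281 160 [0.5094 0.1948 0.092 ]
281 210 [0.5095 0.1594 0.092 ]
281 260 [0.5097 0.1205 0.092 ]
310 130 [0.5283 0.2145 0.092 ]
310 292 [0.532  0.0934 0.092 ]
```

The wrist view shows the bar at column 281, rows 130–292, running midway between the pads. That puts it at x ≈ 0.508, y ≈ 0.154, which agrees with the top view. I'll descend and grip.

```bash
python3 -m inch '[[[3,0.05,0,4,0],[3,0.05,0,8,0],[3,0.05,0,9,0],[3,0.05,0,9,0],[3,0.05,0,9,0]]]'; python3 -m inch '[[[0.6,0,0,0,0],[0.6,0,0,0,0],[0.6,0,0,0,0],[0.6,0,0,0,0],[0.6,0,0,0,0]]]'; python3 -c "
from h import *
st()"
```

```text
clock: 2.75
eef_pos: [0.5098, 0.1545, 0.0899]
tool_rot: [1.0, 0.0, 0.004, -0.002]
ft_force: [0.3, 0.9, 0.5]
grip_width: 0.0301
clock: 3.38
eef_pos: [0.5062, 0.1546, 0.0909]
tool_rot: [1.0, 0.0, 0.001, -0.002]
ft_force: [-10.5, 0.6, 8.2]
grip_width: 0.0076
t 3.38 p [0.5062 0.1546 0.0909] z [ 0.002  0.004 -1.   ] x [1.    0.001 0.002] F [-10.5   0.6   8.2] g 0.0076
q [ 0.295  0.414 -0.175  0.98   0.003  1.864]
```

```bash
python3 -m inch '[[[0.4,0,0,0,0],[0.4,0,0,0,0],[0.4,0,0,0,0],[0.4,0,0,0,0],[0.4,0,0,0,0]]]'; python3 - <<'E'
from h import *
p,d,i=cam('wrist'); save(0,'w2.png',p[150:420])
st()
E
```

```text
clock: 4.0
eef_pos: [0.5061, 0.1546, 0.091]
tool_rot: [1.0, 0.0, 0.001, -0.002]
ft_force: [-3.0, 1.0, 2.3]
grip_width: 0.0081
t 4.05 p [0.5062 0.1546 0.091 ] z [ 0.001  0.004 -1.   ] x [1.    0.001 0.001] F [-3.2 -0.6  1.9] g 0.0077
q [ 0.295  0.414 -0.175  0.98   0.004  1.865]
```

View pics/w2.png

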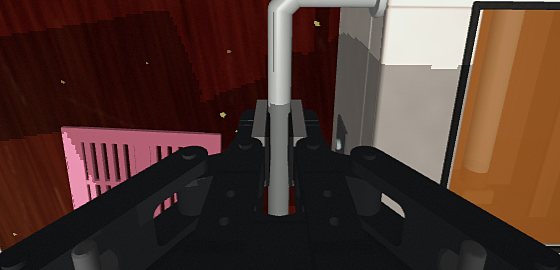

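```bash
python3 -m inch '[[[0.4,0.21,0,-2.05,0],[0.4,0.64,0,-4.07,0],[0.4,1.27,0,-6.03,0],[0.4,2.1,0,-7.9,0],[0.4,3.13,0,-9.7,0]]]'; python3 -c "
from h import *
to(.506+.107,.1546,.091+.1654,0)"
```

```text
clock: 4.68
eef_pos: [0.5357, 0.1544, 0.1875]
tool_rot: [1.0, 0.001, -0.002, -0.002]
ft_force: [-3.1, 0.3, -2.7]
grip_width: 0.0078
t 4.67 p [0.5357 0.1544 0.1875] z [-0.003  0.004 -1.   ] x [ 1.     0.001 -0.003] F [-3.1  0.3 -2.7] g 0.0078
q [0.278 0.385 0.055 1.242 0.005 1.848]
d [ 7.71 -0.04 -6.92] len 10.4 yaw 0.07 roll 0.07
```

```bash
python3 -m inch '[[[0.4,1.38,0,-1.72,0],[0.4,2.76,0,-3.26,0],[0.4,4.29,0,-4.64,0],[0.4,5.96,0,-5.85,0],[0.4,7.74,0,-6.89,0]]]'; python3 -c "
from h import *
to(.506+.1656,.1546,.091+.1845,0)"
```

```text
clock: 5.3
eef_pos: [0.6116, 0.154, 0.2592]
tool_rot: [1.0, 0.001, -0.002, -0.002]
ft_force: [-8.8, -1.2, 11.7]
grip_width: 0.0072
t 5.3 p [0.6116 0.154  0.2592] z [-0.005  0.004 -1.   ] x [ 1.     0.002 -0.005] F [-8.8 -1.2 11.7] g 0.0072
q [0.244 0.511 0.437 1.501 0.005 1.813]
d [ 5.99 -0.06 -1.66] len 6.2 yaw 0.09 roll 0.09
```

```bash
python3 -m inch '[[[0.4,2.0,0,-0.7,0],[0.4,3.0,0,-1.05,0],[0.4,4.0,0,-1.35,0],[0.4,5.0,0,-1.6,0],[0.4,6.0,0,-1.8,0]]]'; python3 - <<'E'
from h import *
p,d,i=cam('scene'); save(0,'s3.png',cv2.resize(p[0:300,120:420],None,fx=2,fy=2))
p,d,i=cam('top'); save(0,'t3.png',cv2.resize(p[100:300,120:360],None,fx=3,fy=3))
st()
E
```

```text
clock: 5.92
eef_pos: [0.6718, 0.1537, 0.2788]
tool_rot: [1.0, 0.001, -0.002, -0.002]
ft_force: [-3.4, -1.1, 9.3]
grip_width: 0.0075
t 6.03 p [0.6733 0.1536 0.2788] z [-0.     0.004 -1.   ] x [ 1.     0.001 -0.   ] F [-0.1 -1.6  6. ] g 0.0075
q [0.223 0.656 0.732 1.647 0.004 1.792]
```

View pics/s3.png

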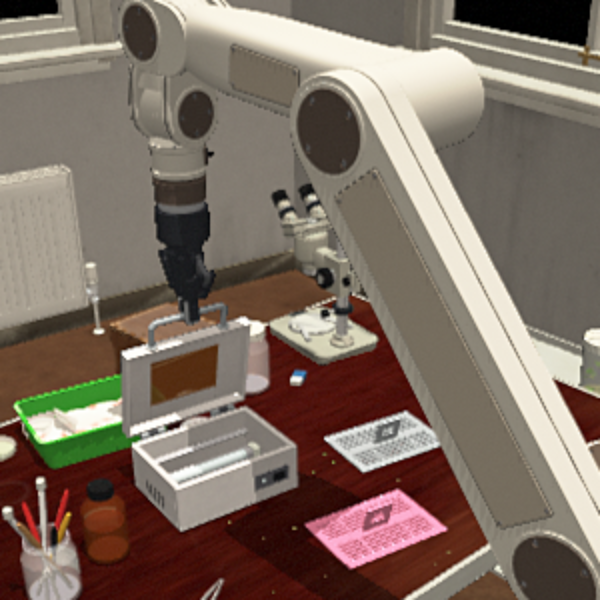

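```bash
python3 -m inch '[[[0.4,0.2,0,-0.1,0],[0.4,0.4,0,-0.15,0],[0.4,0.4,0,-0.15,0],[0.4,0.4,0,-0.15,0],[0.4,0.4,0,-0.15,0]]]';  python3 -m inch '[[[3.4,0,0,0,0],[3.4,0,0,0,0],[3.4,0,0,0,0],[3.4,0,0,0,0],[3.4,0,0,0,0]]]'; python3 - <<'E'
from h import *
st()
p,d,i=cam('wrist'); save(0,'w4.png',p)
E
```

```text
clock: 6.65
eef_pos: [0.6773, 0.1536, 0.2796]
tool_rot: [1.0, 0.001, -0.001, -0.002]
ft_force: [-0.8, 0.6, -5.5]
grip_width: 0.0073
clock: 7.28
eef_pos: [0.6773, 0.1536, 0.2798]
tool_rot: [1.0, 0.001, -0.0, -0.002]
ft_force: [0.2, -0.3, 0.6]
grip_width: 0.0339
t 7.28 p [0.6773 0.1536 0.2798] z [-0.001  0.004 -1.   ] x [ 1.     0.001 -0.001] F [ 0.2 -0.3  0.6] g 0.0339
q [0.221 0.667 0.756 1.659 0.004 1.791]
```

View pics/w4.png

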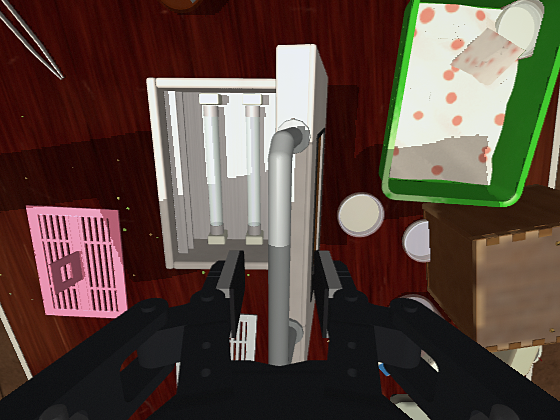

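The bar (columns 270–292) stands free, centred between the open fingers. I'll back straight up and check that the lid holds.

```bash
python3 -m inch '[[[3.4,0,0,-1.5,0],[3.4,0,0,-3,0],[3.4,0,0,-4.5,0],[3.4,0,0,-4.5,0],[3.4,0,0,-4.5,0]]]'; python3 -c "
from h import *
st()"
```

```text
clock: 7.95
eef_pos: [0.6773, 0.1534, 0.3239]
tool_rot: [1.0, 0.001, -0.001, -0.002]
ft_force: [-0.7, 0.1, -0.3]
grip_width: 0.0339
t 7.95 p [0.6773 0.1534 0.3239] z [-0.002  0.004 -1.   ] x [ 1.     0.001 -0.002] F [-0.7  0.1 -0.3] g 0.0339
q [0.221 0.692 0.915 1.795 0.004 1.791]
```

```bash
python3 -m inch '[[[3.4,-2,5.7,0,0],[3.4,-4,11.4,0,-10],[5,-6,17.1,0,-20],[7,-8,22.8,0,-30],[7,-10,28.5,0,-40]]]'; python3 -m inch '[[[7,0,0,0,-10],[7,0,0,0,-20],[7,0,0,0,-30],[7,0,0,0,-40],[7,0,0,0,-46]]]'; python3 - <<'E'
from h import *
to(.5707,-.144,.1,86)
p,d,i=cam('scene'); save(0,'s5.png',cv2.resize(p[60:360,120:420],None,fx=2,fy=2))
p,d,i=cam('top'); save(0,'t5.png',cv2.resize(p[130:300,150:390],None,fx=3.3,fy=3.3)); np.savez('pics/t5.npz',p=p,d=d,**{k:np.array(v) for k,v in i.items() if not isinstance(v,str)})
p,d,i=cam('wrist'); save(0,'w5.png',p); np.savez('pics/w5.npz',p=p,d=d,**{k:np.array(v) for k,v in i.items() if not isinstance(v,str)})
E
```

```text
clock: 8.57
eef_pos: [0.5762, -0.1333, 0.322]
tool_rot: [0.938, 0.345, -0.001, -0.003]
ft_force: [0.3, 0.0, -0.2]
grip_width: 0.0701
clock: 9.2
eef_pos: [0.5757, -0.1332, 0.3209]
tool_rot: [0.728, 0.686, -0.0, -0.003]
ft_force: [0.6, -0.4, 0.3]
grip_width: 0.0701
t 9.2 p [ 0.5757 -0.1332  0.3209] z [-0.005  0.005 -1.   ] x [0.059 0.998 0.004] F [ 0.6 -0.4  0.3] g 0.0701
q [-0.229  0.422  0.456  1.61   0.003 -0.17 ]
d [-1.2  -0.32 22.09] len 22.1 yaw 86.61 roll 0.61
```

View pics/s5.png

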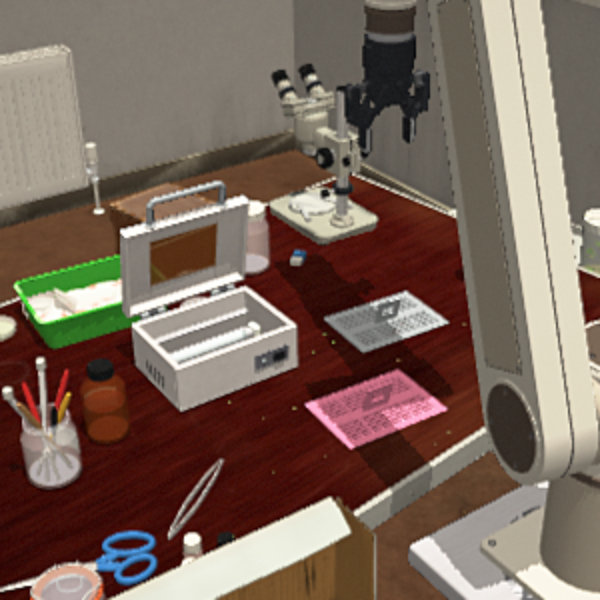

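View pics/w5.png

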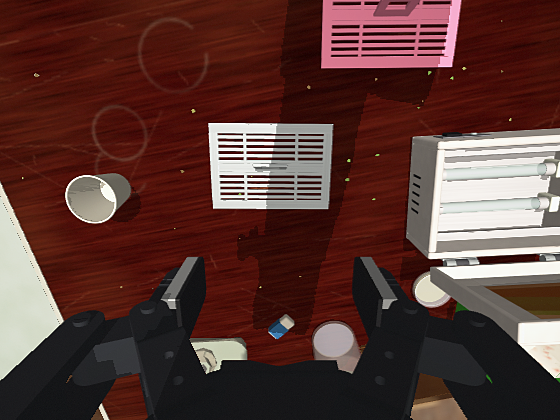

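View pics/t5.png

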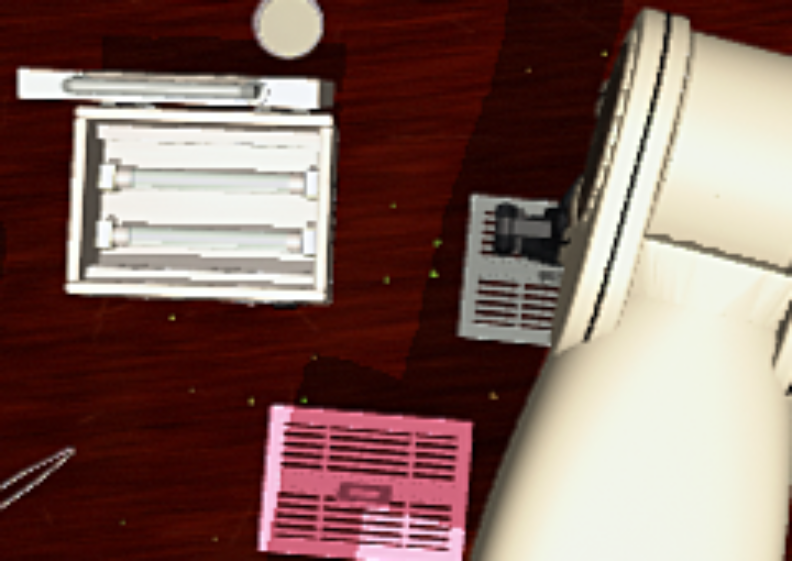

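The lid stands by itself at (185,240) in the scene crop, and the plate at (270,166) in the wrist view is untouched. I'll refine the plate and case-rim measurements.

```bash
python3 - <<'E'
from h import *
def ld(n):
    z=np.load(n); return z['p'],z['d'],{k:z[k] for k in ['vfov','cx','cy','R','t']}
p,d,i=ld('pics/w5.npz'); hsv=cv2.cvtColor(p,cv2.COLOR_RGB2HSV)
m=np.zeros((420,560),np.uint8); s=(slice(115,222),slice(195,345)); m[s]=((hsv[...,1]<90)&(hsv[...,2]>70))[s]
m=cv2.morphologyEx(m,cv2.MORPH_CLOSE,np.ones((9,9)))
c=max(cv2.findContours(m,0,1)[0],key=cv2.contourArea); R=cv2.minAreaRect(c); b=cv2.boxPoints(R); print(R)
W=np.array([ray(i,*q,.003)[:2] for q in b]); print('plate',np.round(W,4),W.mean(0),[np.linalg.norm(W[k]-W[k-1]) for k in range(4)],[np.degrees(np.arctan2(*(W[k]-W[k-1])[::-1])) for k in range(4)])
for a in [(253,167),(270,167),(287,167)]: print('lug top',ray(i,*a,.043))
P=pts(d,i); L=P[158:176,245:295]; q=L[(L[...,2]>.03)&(L[...,2]<.055)]; print(len(q),np.round(np.percentile(q,[0,50,100],axis=0),4) if len(q) else '')
# case rim from top
p,d,i=ld('pics/t5.npz'); P=pts(d,i); S=P[150:245,160:258].reshape(-1,3)
q=S[(S[:,2]>.072)&(S[:,2]<.09)].astype(np.float32); r=cv2.minAreaRect(q[:,:2]*1000); print('rim',len(q),r, 'z',np.median(q[:,2]))
m=np.zeros((420,560),np.uint8); hh=P[...,2]; m[150:245,160:258]=((hh>.07)&(hh<.092))[150:245,160:258]
c=np.vstack([k for k in cv2.findContours(m,0,1)[0] if cv2.contourArea(k)>20]); b=cv2.boxPoints(cv2.minAreaRect(c)); W=np.array([ray(i,*q,.08)[:2] for q in b]); print(np.round(W,4),W.mean(0))
q=S[(S[:,2]>.2)]; print('lid',np.round(np.percentile(q,[0,5,50,95,100],axis=0),3))
hi=S[S[:,2]>.262]; print('bar',len(hi),np.median(hi,axis=0))
x,z=np.median(hi,axis=0)[[0,2]]
E
```

```text
((270.4999694824219, 165.5), (84.99998474121094, 124.99998474121094), 90.0)
plate [[ 0.5118 -0.2255]
 [ 0.5223 -0.0559]
 [ 0.6434 -0.0575]
 [ 0.6319 -0.2407]] [ 0.57734595 -0.14491734] [np.float64(0.12100817102022528), np.float64(0.16991868076227978), np.float64(0.12103438449205779), np.float64(0.18358183117958907)] [np.float64(172.80252014284716), np.float64(86.45423562425681), np.float64(-0.7251777267460361), np.float64(-93.58486174795523)]
lug top [ 0.56901296 -0.16607657  0.043     ]
lug top [ 0.57037359 -0.14423859  0.043     ]
lug top [ 0.57173459 -0.12239468  0.043     ]
136 [[ 0.5648 -0.1668  0.0332]
 [ 0.5681 -0.1448  0.0452]
 [ 0.5731 -0.1235  0.0486]]
rim 1072 ((624.3087768554688, 153.89801025390625), (206.78770446777344, 152.99851989746094), 89.56428527832031) z 0.079029426
[[0.5485 0.2559]
 [0.703  0.2572]
 [0.701  0.0494]
 [0.5465 0.0501]] [0.62475274 0.15315305]
lid [[ 0.505 -0.031  0.206]
 [ 0.673  0.049  0.234]
 [ 0.68   0.138  0.24 ]
 [ 0.694  0.236  0.285]
 [ 0.702  0.247  1.229]]
bar 306 [0.67641158 0.1405082  0.28151494]
```

```bash
python3 -m inch '[[[7,-1.2,-0.4,5,0.6],[7,-1.2,-0.4,10,0.6],[7,-1.2,-0.4,15,0.6],[7,-1.2,-0.4,20,0.6],[7,-1.2,-0.4,22,0.6]]]'; python3 - <<'E'
from h import *
to(.5695,-.1445,.027,86.2)
p,d,i=cam('wrist'); save(0,'w6.png',p)
E
```

```text
clock: 9.98
eef_pos: [0.5672, -0.1431, 0.097]
tool_rot: [0.734, 0.679, -0.002, -0.006]
ft_force: [-0.2, -0.1, 0.7]
grip_width: 0.0698
t 9.97 p [ 0.5672 -0.1431  0.097 ] z [-0.011  0.006 -1.   ] x [0.077 0.997 0.005] F [-0.2 -0.1  0.7] g 0.0698
q [-0.249  0.516  0.012  1.079  0.003 -0.172]
d [-0.15  0.32  7.  ] len 7.0 yaw 85.59 roll -0.61
```

View pics/w6.png

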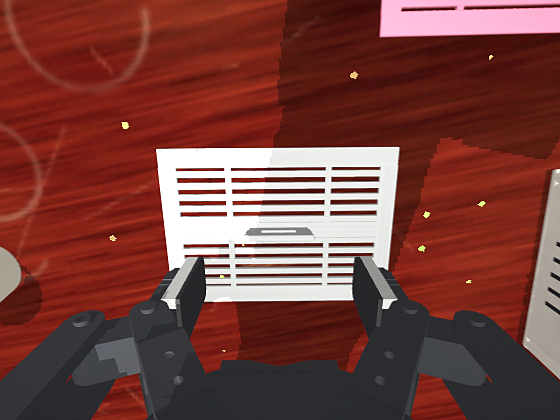

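```bash
python3 -m inch '[[[7,-0.15,0.32,3,-0.6],[7,-0.15,0.32,5.5,-0.6],[7,-0.15,0.32,7,-0.6],[7,-0.15,0.32,7,-0.6],[7,-0.15,0.32,7,-0.6]]]'; python3 - <<'E'
from h import *
to(.5695,-.1445,.027,86.2)
p,d,i=cam('wrist'); save(0,'w7.png',p)
E
```

```text
clock: 10.65
eef_pos: [0.5695, -0.1445, 0.0266]
tool_rot: [0.73, 0.683, -0.002, -0.006]
ft_force: [-0.2, 0.8, -0.0]
grip_width: 0.0698
t 10.65 p [ 0.5695 -0.1445  0.0266] z [-0.011  0.006 -1.   ] x [0.067 0.998 0.006] F [-0.2  0.8 -0. ] g 0.0698
q [-0.25   0.596 -0.057  0.93   0.003 -0.183]
d [-0.   -0.   -0.04] len 0.0 yaw 86.18 roll -0.02
```

View pics/w7.png

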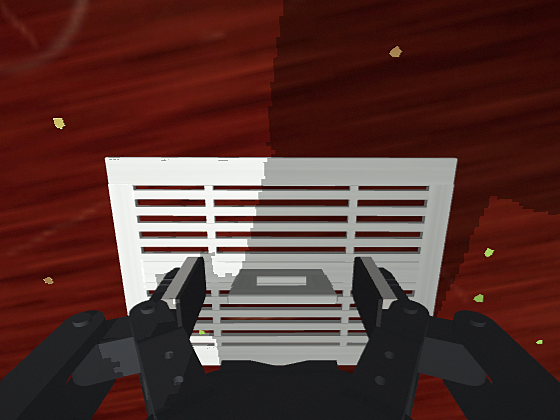

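```bash
python3 -m inch '[[[3.5,0,0,0,0],[3.5,0,0,0,0],[3.5,0,0,0,0],[3.5,0,0,0,0],[3.5,0,0,0,0]]]'; python3 - <<'E'
from h import *
st()
p,d,i=cam('wrist'); save(0,'w8.png',p)
E
```

```text
clock: 11.32
eef_pos: [0.5709, -0.1447, 0.0284]
tool_rot: [0.73, 0.683, -0.001, -0.005]
ft_force: [-0.4, 0.7, 6.3]
grip_width: 0.0425
t 11.32 p [ 0.5709 -0.1447  0.0284] z [-0.008  0.006 -1.   ] x [0.066 0.998 0.005] F [-0.4  0.7  6.3] g 0.0425
q [-0.25   0.594 -0.056  0.93   0.003 -0.183]
```

View pics/w8.png

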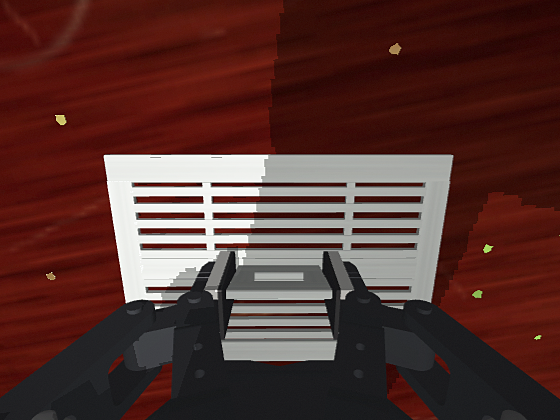

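```bash
python3 -m inch '[[[3.5,0,0,-1.5,0],[3.5,0,0,-4,0],[3.5,0,0,-8,0],[3.5,0,0,-12,0],[3.5,0,0,-14,0]]]'; python3 - <<'E'
from h import *
to(.486,.154,.17,89.7)
p,d,i=cam('scene'); save(0,'s9.png',cv2.resize(p[160:330,160:400],None,fx=3.3,fy=3.3))
p,d,i=cam('wrist'); save(0,'w9.png',p)
E
```

```text
clock: 12.0
eef_pos: [0.5729, -0.1457, 0.1717]
tool_rot: [0.73, 0.683, -0.0, -0.003]
ft_force: [0.4, 0.0, -2.8]
grip_width: 0.0424
t 12.0 p [ 0.5729 -0.1457  0.1717] z [-0.004  0.005 -1.   ] x [0.066 0.998 0.004] F [ 0.4  0.  -2.8] g 0.0424
q [-0.251  0.463  0.133  1.246  0.003 -0.184]
d [ 29.33 -10.66   0.34] len 31.2 yaw 86.19 roll -3.51
```

View pics/s9.png

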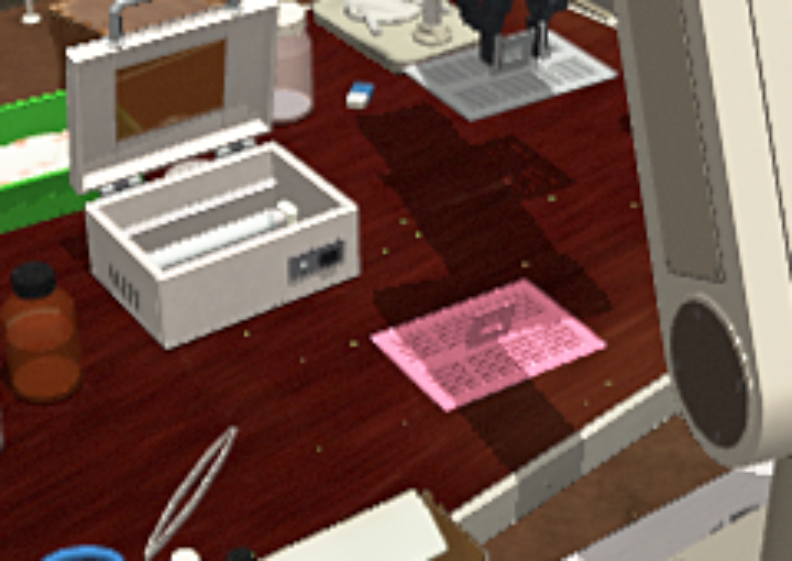

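View pics/w9.png

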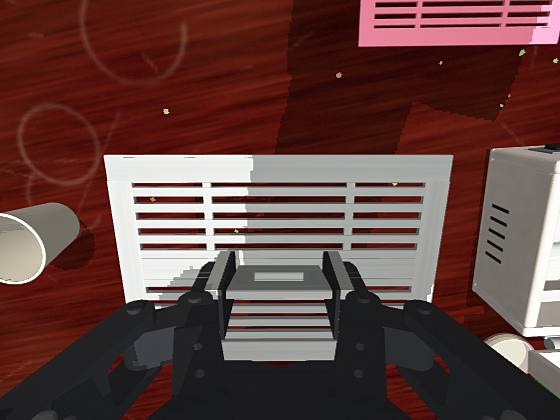

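```bash
python3 -m inch '[[[3.5,5.8,-2.1,0,-1],[3.5,11.6,-4.2,0,-2],[3.5,17.4,-6.3,0,-3],[3.5,23.4,-8.5,0.2,-3.5],[3.5,29.3,-10.65,0.4,-3.5]]]'; python3 - <<'E'
from h import *
to(.486,.154,.115,89.6)
p,d,i=cam('top'); P=pts(d,i); save(0,'t10.png',cv2.resize(p[130:300,120:360],None,fx=3.3,fy=3.3))
E
```

```text
clock: 12.72
eef_pos: [0.4856, 0.1532, 0.1682]
tool_rot: [0.709, 0.705, -0.0, -0.003]
ft_force: [0.7, 0.8, -2.3]
grip_width: 0.0422
t 12.72 p [0.4856 0.1532 0.1682] z [-0.004  0.003 -1.   ] x [0.006 1.    0.003] F [ 0.7  0.8 -2.3] g 0.0422
q [ 0.303  0.308 -0.111  1.155  0.004  0.309]
d [0.06 0.06 5.32] len 5.3 yaw 89.67 roll 0.07
```

View pics/t10.png

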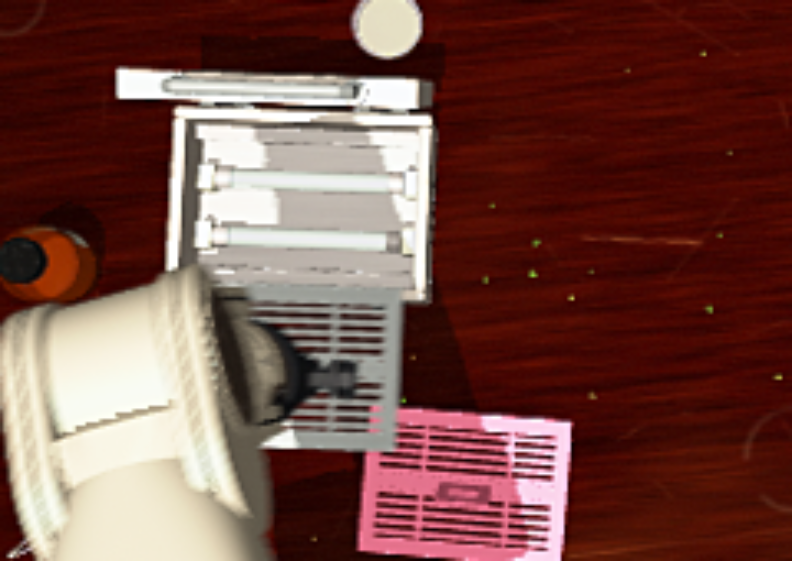

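```bash
python3 -m inch '[[[3.5,0.05,0.05,3,0],[3.5,0.05,0.05,5.2,0],[3.5,0.05,0.05,6,0],[3.5,0.05,0.05,6.5,0],[3.5,0.05,0.05,7,0]]]'; python3 - <<'E'
from h import *
st()
E
```

```text
clock: 13.4
eef_pos: [0.4819, 0.1618, 0.0993]
tool_rot: [0.706, 0.708, 0.001, -0.007]
ft_force: [-9.2, 0.0, 9.9]
grip_width: 0.0426
t 13.4 p [0.4819 0.1618 0.0993] z [-0.008  0.011 -1.   ] x [-0.002  1.     0.011] F [-9.2  0.   9.9] g 0.0426
q [ 0.316  0.373 -0.214  0.989  0.013  0.314]
```

```bash
python3 - <<'E'
from h import *
p,d,i=cam('scene'); save(0,'s11.png',cv2.resize(p[150:320,150:390],None,fx=3.3,fy=3.3))
p,d,i=cam('wrist'); save(0,'w11.png',p)
st()
o=get_obs(); print(np.round(o['ft_torque'],2),np.round(o['joint_vel'],3))
E
```

```text
t 13.5 p [0.4819 0.1618 0.0989] z [-0.009  0.011 -1.   ] x [-0.003  1.     0.011] F [-6.1  0.4  6.4] g 0.0423
q [ 0.317  0.373 -0.214  0.988  0.013  0.314]
[-0.21  0.75 -0.07] [-0.001 -0.003  0.008  0.004 -0.002  0.   ]
```

View pics/s11.png

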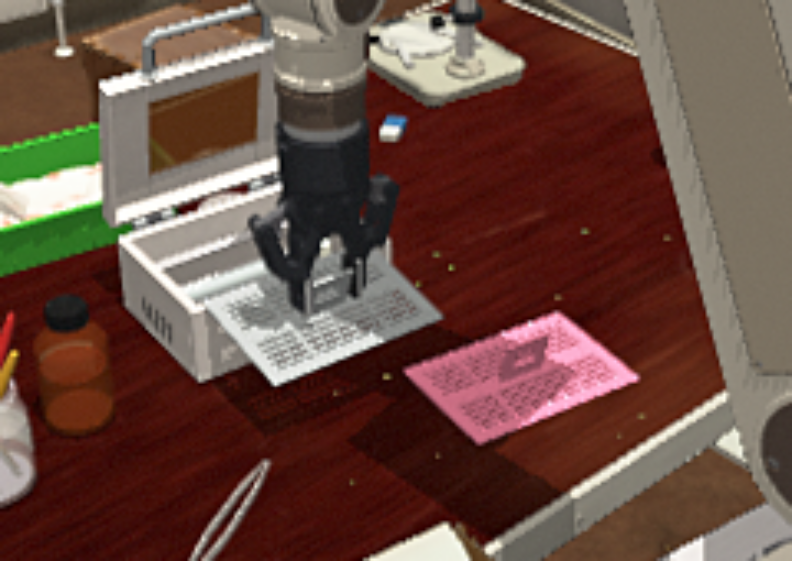

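View pics/w11.png

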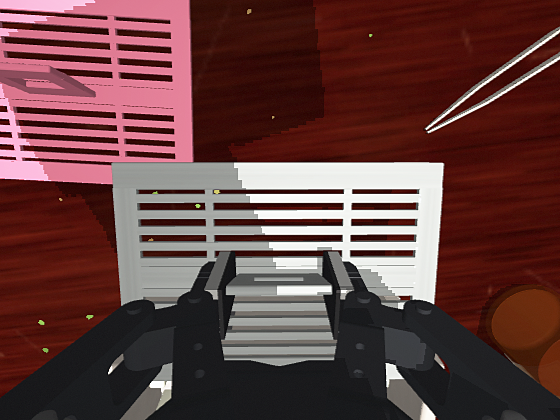

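```bash
cat >> h.py <<'E'
def tilt():
    p,d,i=cam('wrist'); P=pts(d,i)
    m=np.zeros((420,560),bool); m[160:235,100:460]=True
    hsv=cv2.cvtColor(p,cv2.COLOR_RGB2HSV); o=get_obs(); e=np.array(o['eef_pos'])
    m&=(hsv[...,1]<80)&(np.linalg.norm(P-e,axis=-1)<.13)&(P[...,2]>e[2]-.09)
    q=P[m]; 
    for _ in range(4):
        c=q.mean(0); n=np.linalg.svd(q-c,full_matrices=False)[2][2]; n*=np.sign(n[2]); r=np.abs((q-c)@n); q=q[r<max(.002,np.median(r)*2.5)]
    v=np.unravel_index(np.argmin(np.where(m,P[...,0],9)),m.shape)
    lowx=np.percentile(q[:,0],.5); f=q[q[:,0]<lowx+.004]
    print('n',len(q),'normal',np.round(n,3),'pitch front-down deg',round(np.degrees(np.arctan2(-n[0],n[2])),1),'rollY',round(np.degrees(np.arctan2(n[1],n[2])),1),'front edge top',np.round(f.mean(0),4),'rms',np.std((q-c)@n)); return p
E
python3 -m inch '[[[3.5,0,0.1,0.3,0],[3.5,0,0.2,0.6,0],[3.5,0,0.2,0.9,0],[3.5,0,0.2,1.2,0],[3.5,0,0.2,1.2,0]]]'; python3 - <<'E'
from h import *
st(); p=tilt(); save(0,'w12.png',p)
E
```

```text
clock: 14.12
eef_pos: [0.4815, 0.1615, 0.0877]
tool_rot: [0.706, 0.708, -0.0, -0.008]
ft_force: [-9.4, 0.7, 7.5]
grip_width: 0.0425
t 14.12 p [0.4815 0.1615 0.0877] z [-0.013  0.011 -1.   ] x [-0.002  1.     0.011] F [-9.4  0.7  7.5] g 0.0425
q [ 0.315  0.388 -0.226  0.966  0.015  0.313]
n 13634 normal [-0.293  0.003  0.956] pitch front-down deg 17.1 rollY 0.2 front edge top [0.4411 0.1602 0.049 ] rms 0.000622026507037896
```

View pics/w12.png

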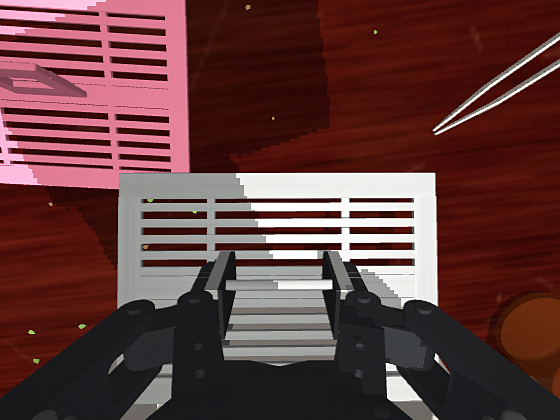

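```bash
python3 -m inch '[[[3.5,0,0.1,0.2,0],[3.5,0,0.1,0.35,0],[3.5,0,0.1,0.35,0],[3.5,0,0,-1,0],[3.5,0,0,-3,0]]]'; python3 - <<'E'
from h import *
p=tilt(); st()
E
```

```text
clock: 14.8
eef_pos: [0.4818, 0.1607, 0.1182]
tool_rot: [0.707, 0.708, -0.001, -0.009]
ft_force: [0.7, 0.5, -2.4]
grip_width: 0.0422
n 14768 normal [-0.305  0.     0.952] pitch front-down deg 17.7 rollY 0.0 front edge top [0.4414 0.1612 0.0794] rms 0.0006369015166565803
t 14.85 p [0.4839 0.1613 0.1213] z [-0.008  0.012 -1.   ] x [-0.001  1.     0.012] F [ 0.5  1.  -0.8] g 0.0423
q [ 0.314  0.352 -0.18   1.043  0.014  0.312]
```

```bash
python3 -m inch '[[[3.5,-0.3,1,-1.9,0.4],[3.5,-0.76,4,-1.9,0.4],[3.5,-0.76,7,-1.9,0.4],[3.5,-0.76,9.5,-1.9,0.4],[3.5,-0.76,9.5,-1.9,0.4]]]'; python3 - <<'E'
from h import *
p=tilt(); to(.6075,.1537,.133,89.6); save(0,'w13.png',p)
p,d,i=cam('scene'); save(0,'s13.png',cv2.resize(p[60:300,130:370],None,fx=2.5,fy=2.5))
E
```

```text
clock: 15.48
eef_pos: [0.581, 0.1531, 0.1392]
tool_rot: [0.71, 0.705, 0.002, -0.007]
ft_force: [-0.5, -0.5, -2.8]
grip_width: 0.0423
n 16984 normal [ 0.998 -0.013  0.067] pitch front-down deg -86.2 rollY -10.8 front edge top [0.5407 0.1478 0.1   ] rms 0.009017072449189112
t 15.53 p [0.5795 0.1531 0.139 ] z [-0.009  0.012 -1.   ] x [0.007 1.    0.012] F [ 0.3  0.  -4.7] g 0.0424
q [0.252 0.501 0.106 1.18  0.014 0.258]
d [0.07 2.81 0.57] len 2.9 yaw 89.63 roll 0.03
```

View pics/w13.png

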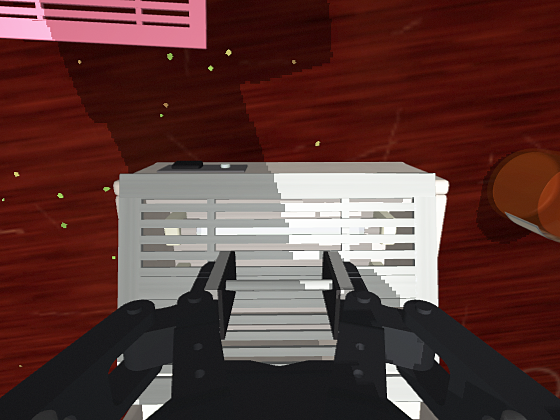

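View pics/s13.png

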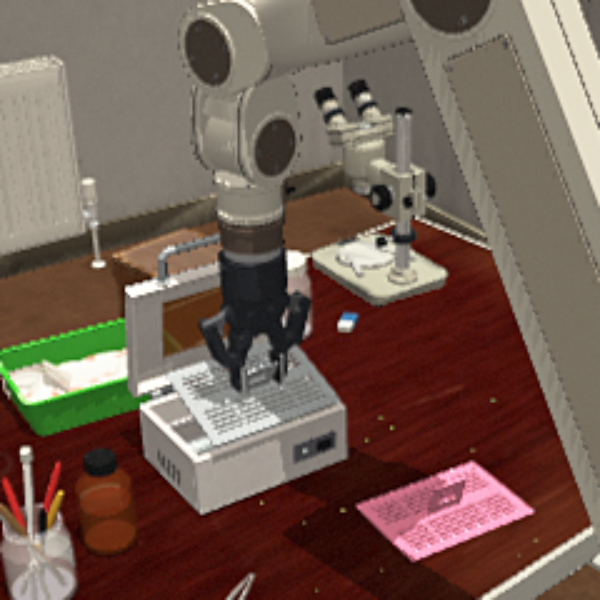

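```bash
python3 -m inch '[[[3.5,0.06,1.2,0.3,0],[3.5,0.06,2.2,0.6,0],[3.5,0.06,2.7,0.8,0],[3.5,0.06,2.7,0.8,0],[3.5,0.06,2.7,0.8,0]]]'; python3 - <<'E'
from h import *
to(.6175,.1537,.106,89.6)
p,d,i=cam('top'); P=pts(d,i); save(0,'t14.png',cv2.resize(p[130:270,130:290],None,fx=4.5,fy=4.5))
S=P[150:200,160:258]; S=S.reshape(-1,3); b=S[(S[:,2]>.255)&(S[:,2]<.3)&(S[:,0]>.6)]; print('bar',len(b),np.median(b,axis=0))
p,d,i=cam('wrist'); save(0,'w14.png',p); P=pts(d,i)
for v in (150,160,170,180,190,200): print(v,np.round(P[v,[150,250,278,400]],4).tolist())
E
```

```text
clock: 16.2
eef_pos: [0.6053, 0.1537, 0.1307]
tool_rot: [0.709, 0.705, 0.001, -0.008]
ft_force: [0.2, 0.4, -2.4]
grip_width: 0.0427
t 16.2 p [0.6053 0.1537 0.1307] z [-0.01   0.012 -1.   ] x [0.006 1.    0.012] F [ 0.2  0.4 -2.4] g 0.0427
q [0.242 0.557 0.176 1.197 0.014 0.248]
d [-0.03  1.24  2.45] len 2.7 yaw 89.65 roll 0.05
bar 166 [0.67475957 0.11459308 0.28107508]
150 [[0.5517, 0.0818, 0.08], [0.5521, 0.1375, 0.0795], [0.5522, 0.1532, 0.0796], [0.5525, 0.2217, 0.0804]]
160 [[0.5599, 0.0738, 0.0614], [0.5604, 0.1358, 0.0609], [0.5605, 0.1533, 0.0605], [0.5611, 0.2302, 0.0601]]
170 [[0.5665, 0.0723, 0.0594], [0.567, 0.1355, 0.059], [0.567, 0.1533, 0.06], [0.5675, 0.231, 0.0599]]
180 [[0.5664, 0.0843, 0.0915], [0.5668, 0.1379, 0.0912], [0.5665, 0.153, 0.0934], [0.5673, 0.219, 0.0917]]
190 [[0.5712, 0.0849, 0.0945], [0.5718, 0.138, 0.0936], [0.5717, 0.153, 0.0946], [0.5722, 0.2185, 0.0943]]
200 [[0.5918, 0.0614, 0.0386], [0.5939, 0.1327, 0.0329], [0.5942, 0.1534, 0.0326], [0.5939, 0.2428, 0.0359]]
```

View pics/t14.png

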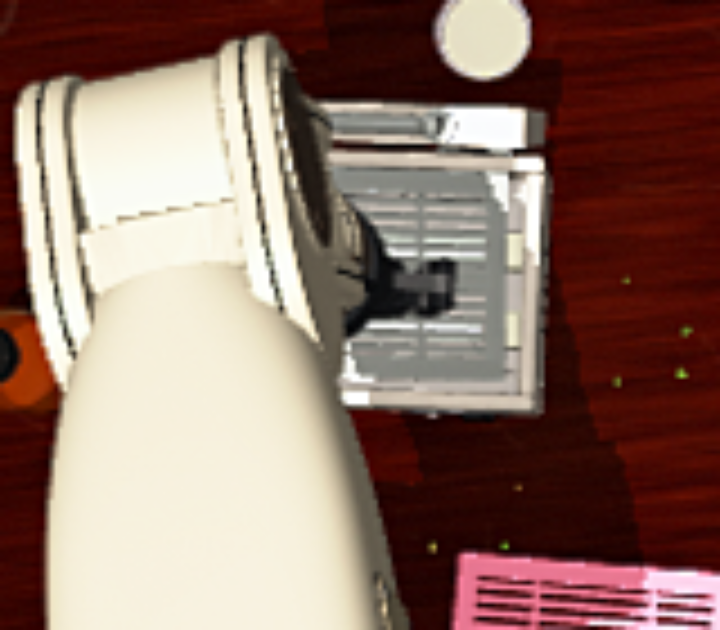

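View pics/w14.png

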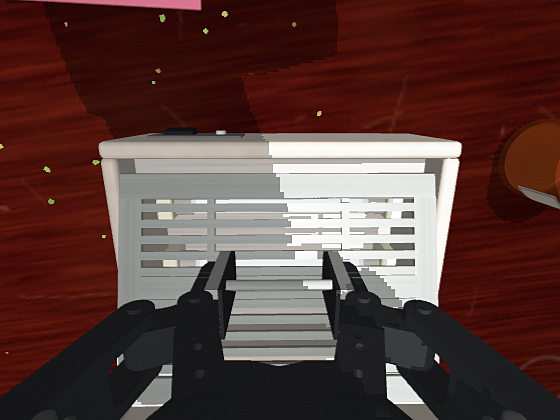

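```bash
python3 - <<'E'
from h import *
p,d,i=cam('wrist'); P=pts(d,i)
for v in range(152,182): print(v,np.round(np.median(P[v,240:262],axis=0)*1000,1),end=' ')
print()
st()
E
```

```text
152 [553.2 137.8  79.9] 153 [553.8 137.7  79.6] 154 [554.4 137.7  79.7] 155 [555.  137.8  79.8] 156 [555.6 137.6  79.2] 157 [556.2 137.6  78.9] 158 [557.  137.4  77.2] 159 [560.  136.1  59.9] 160 [560.6 136.7  59.8] 161 [561.3 136.   59.6] 162 [561.9 136.   59.8] 163 [562.5 136.   60. ] 164 [563.1 136.   59.8] 165 [563.7 136.   59.9] 166 [564.4 135.9  59.8] 167 [565. 136.  60.] 168 [565.7 136.5  59.7] 169 [566.3 135.9  59.8] 170 [566.9 135.9  59.9] 171 [567.6 135.9  59.8] 172 [568.2 135.8  60. ] 173 [563.2 138.3  90.9] 174 [563.6 138.3  91.4] 175 [564.1 138.3  91.8] 176 [564.6 138.3  92. ] 177 [565.1 138.3  92.1] 178 [565.6 138.3  92.1] 179 [566.1 138.3  92.3] 180 [566.7 138.3  92.3] 181 [567.2 138.9  92.3] 
t 16.35 p [0.6054 0.1538 0.1309] z [-0.009  0.012 -1.   ] x [0.006 1.    0.012] F [-0.2  0.3 -3.2] g 0.0422
q [0.242 0.556 0.176 1.197 0.014 0.248]
```

```bash
python3 -m inch '[[[3.5,0,0.6,0.8,0],[3.5,0,1.1,1.5,0],[3.5,0,1.15,2.1,0],[3.5,0,1.15,2.6,0],[3.5,0,1.15,2.7,0]]]'; python3 - <<'E'
from h import *
p,d,i=cam('wrist'); P=pts(d,i); save(0,'w15.png',p)
for v in range(130,182,2): print(v,np.round(np.median(P[v,240:262],axis=0)*1000,1),end=' ')
print()
st()
E
```

```text
clock: 16.98
eef_pos: [0.6161, 0.1539, 0.103]
tool_rot: [0.709, 0.705, 0.0, -0.008]
ft_force: [-0.0, 0.1, -2.9]
grip_width: 0.0426
130 [550.6 140.4  79.9] 132 [551.5 140.4  79.6] 134 [552.4 140.3  79.9] 136 [553.3 140.3  79.8] 138 [554.2 140.3  79.6] 140 [555.2 140.2  79.5] 142 [556.1 140.1  79. ] 144 [558.8 138.7  60.2] 146 [559.8 138.6  60.2] 148 [560.9 138.6  59.8] 150 [562.  138.5  60. ] 152 [563.1 138.6  59.9] 154 [564.1 138.5  59.7] 156 [565.2 138.5  59.8] 158 [566.3 138.4  59.7] 160 [567.4 138.4  59.7] 162 [568.5 138.3  59.5] 164 [571.7 137.3  45.7] 166 [578.5 134.4  10.7] 168 [579.9 134.4  10.9] 170 [581.3 134.3  10.8] 172 [582.7 134.3  10.9] 174 [574.3 138.5  63.8] 176 [575.3 138.5  64.1] 178 [576.4 138.5  64.2] 180 [577.3 138.5  64.8] 
t 17.02 p [0.6163 0.154  0.1033] z [-0.01   0.012 -1.   ] x [0.006 1.    0.012] F [ 0.1 -0.6 -2.6] g 0.0424
q [0.238 0.599 0.174 1.153 0.014 0.244]
```

View pics/w15.png

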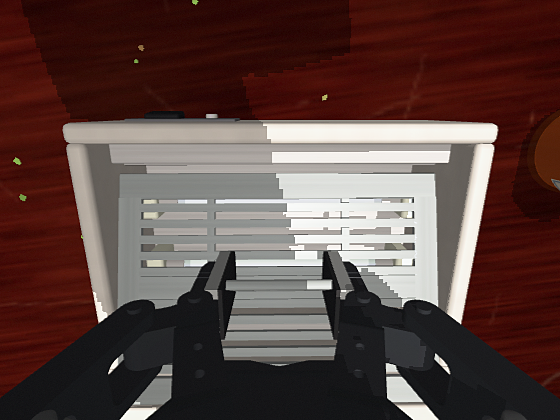

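The front edge (row 173, x ≈ 0.574, z ≈ 0.063) is 5 mm behind the lip's inner edge (row 163, x ≈ 0.569). The next move goes down and then forward under the lip.

```bash
python3 -m inch '[[[3.5,0,0.0,0.7,0],[3.5,0,0.05,1.3,0],[3.5,0,0,1.3,0],[3.5,0,-0.5,1.3,0],[3.5,0,-1.0,1.25,0]]]'; python3 - <<'E'
from h import *
p,d,i=cam('wrist'); P=pts(d,i); save(0,'w16.png',p)
for v in range(126,186,2): print(v,np.round(np.median(P[v,240:262],axis=0)*1000,1),end=' ')
print()
st()
E
```

```text
clock: 17.65
eef_pos: [0.6058, 0.1542, 0.0911]
tool_rot: [0.709, 0.705, 0.001, -0.008]
ft_force: [-0.1, 0.2, -3.1]
grip_width: 0.0426
126 [ 5.411e+02  1.355e+02 -4.000e-01] 128 [ 5.424e+02  1.355e+02 -2.000e-01] 130 [ 5.437e+02  1.355e+02 -5.000e-01] 132 [ 5.450e+02  1.355e+02 -1.000e-01] 134 [546.4 135.4  -0. ] 136 [547.1 136.    7.8] 138 [547.1 137.2  24.8] 140 [547.2 138.4  39.5] 142 [547.2 139.3  51.9] 144 [547.2 140.1  62.8] 146 [547.2 140.8  72.7] 148 [547.5 141.3  77.8] 150 [548.3 141.3  79. ] 152 [549.1 141.7  79.5] 154 [549.9 141.3  79.7] 156 [550.8 141.3  79.7] 158 [551.7 141.2  79.4] 160 [552.6 141.2  79.8] 162 [553.4 141.1  79.9] 164 [554.4 141.2  79.5] 166 [555.3 141.1  79.3] 168 [556.3 141.1  79. ] 170 [560.5 139.5  59.8] 172 [561.5 139.4  60. ] 174 [562.5 139.4  59.9] 176 [563.6 139.4  59.8] 178 [564.6 139.4  60. ] 180 [565.7 139.3  59.7] 182 [566.7 139.3  59.8] 184 [567.7 139.2  59.9] 
t 17.7 p [0.6051 0.1542 0.0912] z [-0.011  0.012 -1.   ] x [0.006 1.    0.012] F [-0.9  0.1 -1.9] g 0.0424
q [0.243 0.589 0.123 1.112 0.014 0.249]
```

View pics/w16.png

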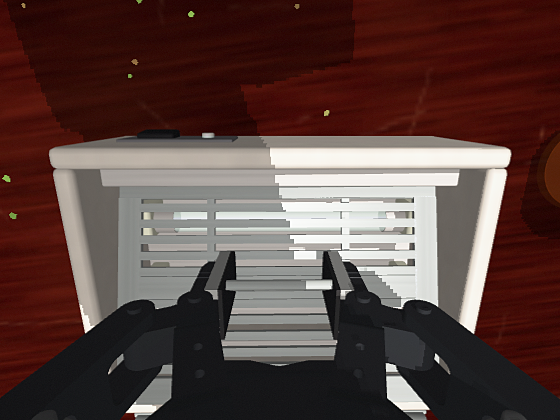

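```bash
python3 -m inch '[[[3.5,-0.05,-0.1,0.25,0],[3.5,-0.05,0.2,0.45,0],[3.5,-0.05,0.46,0.65,0],[3.5,-0.05,0.65,0.9,0],[3.5,-0.05,0.8,1.15,0]]]'; python3 - <<'E'
from h import *
p,d,i=cam('wrist'); P=pts(d,i); save(0,'w17.png',p)
st()
q=P[195:235,245:315]; print(np.round(np.median(P[192:250:6,222:232],axis=1)*1000,1).tolist())
E
```

```text
clock: 18.32
eef_pos: [0.6138, 0.1541, 0.0813]
tool_rot: [0.709, 0.705, 0.001, -0.008]
ft_force: [-3.5, 0.1, 10.4]
grip_width: 0.0426
t 18.38 p [0.6143 0.1541 0.081 ] z [-0.008  0.013 -1.   ] x [0.006 1.    0.013] F [-0.3  0.6  4.4] g 0.0425
q [0.239 0.613 0.136 1.099 0.014 0.245]
[[589.6, 120.3, 10.6], [582.7, 126.7, 51.7], [591.9, 123.3, 30.8], [589.4, 126.5, 51.0], [592.0, 126.4, 53.3], [602.4, 122.9, 32.7], [598.0, 126.4, 54.7], [601.2, 126.2, 55.2], [623.1, 118.6, 10.3], [607.4, 126.1, 56.4]]
```

View pics/w17.png

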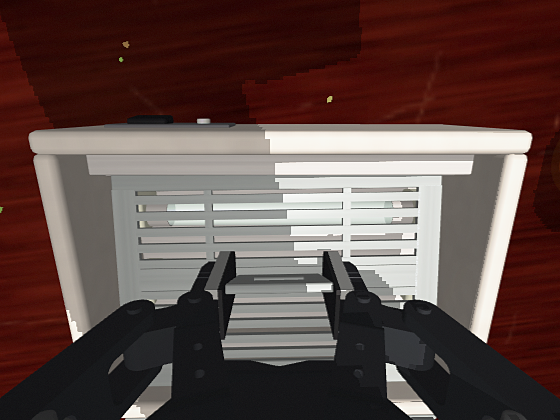

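```bash
python3 -m inch '[[[3.5,0,-0.4,0,0],[3.5,0,-0.4,0.05,0],[3.5,0,-0.25,0.2,0],[3.5,0,-0.1,0.35,0],[3.5,0,0,0.45,0]]]'; python3 - <<'E'
from h import *
p,d,i=cam('wrist'); P=pts(d,i); save(0,'w18.png',p)
st()
a=np.median(P[190:250:3,222:232],axis=1); a=a[a[:,2]>.045]; k=np.polyfit(a[:,0],a[:,2],1); print(np.round(a*1000,1).tolist(),'slope deg',np.degrees(np.arctan(k[0])))
E
```

```text
clock: 19.0
eef_pos: [0.6144, 0.1543, 0.0776]
tool_rot: [0.709, 0.705, 0.002, -0.007]
ft_force: [-0.9, 0.6, 8.8]
grip_width: 0.0426
t 19.05 p [0.6145 0.1543 0.0776] z [-0.008  0.013 -1.   ] x [0.007 1.    0.013] F [-0.6 -0.6  8.3] g 0.0422
q [0.239 0.616 0.132 1.091 0.015 0.246]
[[578.6, 127.7, 50.1], [580.2, 127.5, 50.1], [581.5, 127.6, 50.9], [587.8, 127.1, 51.2], [589.3, 127.1, 51.4], [590.9, 127.0, 51.4], [595.5, 127.0, 52.3], [597.1, 126.9, 52.3], [598.6, 126.8, 52.5], [604.0, 126.5, 51.5], [605.1, 126.6, 53.0], [606.5, 126.5, 53.7], [608.2, 126.4, 53.7]] slope deg 6.035996047580382
```

View pics/w18.png

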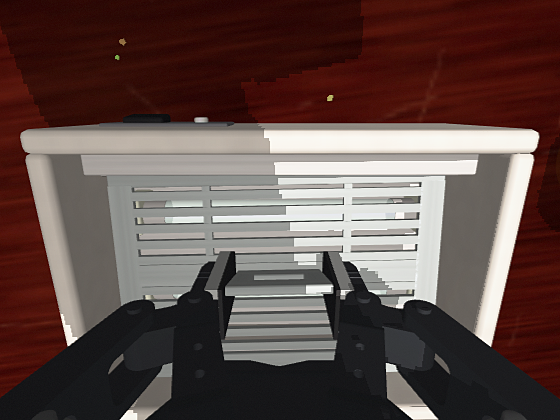

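```bash
python3 -m inch '[[[3.5,0,0.05,0.15,0],[3.5,0,0.1,0.3,0],[3.5,0,0.15,0.4,0],[3.5,0,0.15,0.45,0],[3.5,0,0.15,0.45,0]]]'; python3 - <<'E'
from h import *
p,d,i=cam('wrist'); P=pts(d,i); save(0,'w19.png',p)
st()
a=np.median(P[190:250:3,222:232],axis=1); a=a[a[:,2]>.045]; k=np.polyfit(a[:,0],a[:,2],1); print('slope deg',np.degrees(np.arctan(k[0])),np.polyval(k,.6),np.round(a[[0,-1]]*1000,1))
E
```

```text
clock: 19.68
eef_pos: [0.6165, 0.1544, 0.0748]
tool_rot: [0.709, 0.705, 0.003, -0.007]
ft_force: [-0.3, -0.8, 9.6]
grip_width: 0.0424
t 19.73 p [0.6166 0.1544 0.0748] z [-0.006  0.014 -1.   ] x [0.006 1.    0.014] F [-1.2 -1.1  9.2] g 0.0429
q [0.239 0.621 0.133 1.085 0.015 0.245]
slope deg 1.404878242698002 0.05045209893703327 [[580.1 128.1  50. ]
 [608.7 126.6  50.8]]
```

```bash
python3 -m inch '[[[3.5,0,-0.05,0.15,0],[3.5,0,-0.05,0.3,0],[3.5,0,-0.05,0.35,0],[3.5,0,-0.05,0.35,0],[3.5,0,-0.05,0.35,0]]]'; python3 - <<'E'
from h import *
p,d,i=cam('wrist'); P=pts(d,i); save(0,'w20.png',p)
st()
a=np.median(P[190:250:3,222:232],axis=1); a=a[a[:,2]>.045]; k=np.polyfit(a[:,0],a[:,2],1); print('slope deg',np.degrees(np.arctan(k[0])),np.polyval(k,.6),np.round(a[[0,-1]]*1000,1))
p,d,i=cam('scene'); save(0,'s20.png',cv2.resize(p[120:280,150:310],None,fx=4,fy=4,interpolation=cv2.INTER_CUBIC))
E
```

```text
clock: 20.35
eef_pos: [0.6174, 0.1544, 0.0735]
tool_rot: [0.709, 0.705, 0.004, -0.006]
ft_force: [0.9, -2.0, 10.3]
grip_width: 0.0426
t 20.4 p [0.6174 0.1545 0.0735] z [-0.002  0.014 -1.   ] x [0.006 1.    0.014] F [ 1.1 -1.7 10.2] g 0.0426
q [0.239 0.621 0.13  1.078 0.014 0.245]
slope deg 2.066528514397909 0.049856122238243455 [[580.9 128.2  49.2]
 [607.8 126.9  49.9]]
```

View pics/s20.png

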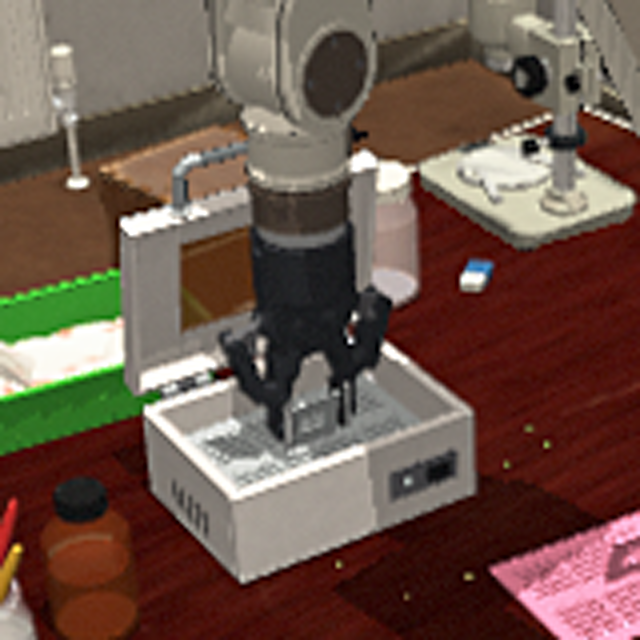

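View pics/w20.png

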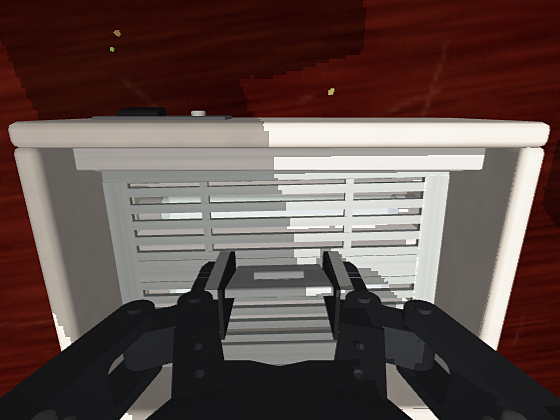

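Plate top reads z ≈ 0.0495–0.050 (underside ≈ 0.0465), slope about 1–2°, front edge hidden under the lip. Releasing now.

```bash
python3 -m inch '[[[4.8,0,0,0,0],[5.5,0,0,0,0],[6.5,0,0,0,0],[6.5,0,0,0,0],[6.5,0,0,0,0]]]'; python3 - <<'E'
from h import *
st()
p,d,i=cam('wrist'); P=pts(d,i); save(0,'w21.png',p)
a=np.median(P[190:250:3,222:232],axis=1); a=a[a[:,2]>.045]; k=np.polyfit(a[:,0],a[:,2],1); print('slope deg',np.degrees(np.arctan(k[0])),np.polyval(k,.6),np.round(a[[0,-1]]*1000,1))
E
```

```text
clock: 21.08
eef_pos: [0.6173, 0.1544, 0.0732]
tool_rot: [0.709, 0.705, 0.004, -0.006]
ft_force: [0.6, -1.0, 0.5]
grip_width: 0.0651
t 21.07 p [0.6173 0.1544 0.0732] z [-0.002  0.014 -1.   ] x [0.006 1.    0.014] F [ 0.6 -1.   0.5] g 0.0651
q [0.239 0.621 0.13  1.078 0.014 0.245]
slope deg 1.1927670740002676 0.048889969620513805 [[580.8 128.2  48.8]
 [607.8 126.8  49.1]]
```

View pics/w21.png

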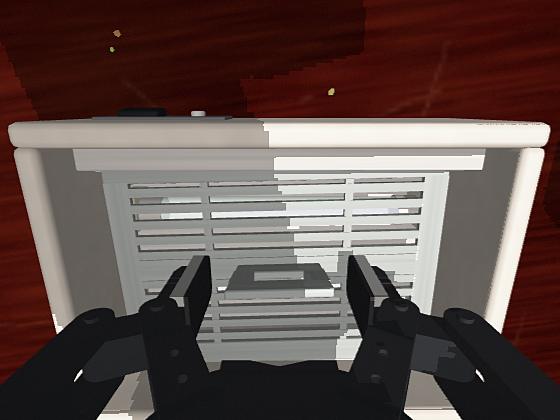

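Released; both pads are clear of the lug (columns 210 and 348 against the lug's 222–334). Now I retract up and towards the robot.

```bash
python3 -m inch '[[[6.5,0,0,-2,0],[6.5,0,0,-5,0],[6.5,0,-1,-9,0],[6.5,0,-3,-14,0],[6.5,0,-6,-19,0]]]'; python3 -m inch '[[[6.5,-2,-4,-2,0],[6.5,-6,-8,-2,0],[6.5,-11,-11,-2,0],[6.5,-16,-14,-2,0],[6.5,-20,-16,-2,0]]]';python3 -m inch '[[[6.5,-4,-2,0,0],[6.5,-8,-3,0,0],[6.5,-10,-3,0,0],[6.5,-10,-3,0,0],[6.5,-10,-3,0,0]]]'; python3 - <<'E'
from h import *
st()
p,d,i=cam('top'); save(0,'t22.png',p); P=pts(d,i)
save(0,'t22c.png',cv2.resize(p[140:250,150:270],None,fx=5,fy=5,interpolation=cv2.INTER_CUBIC))
S=P[150:245,160:258].reshape(-1,3)
q=S[(S[:,0]>.58)&(S[:,0]<.67)&(S[:,1]>.08)&(S[:,1]<.225)&(S[:,2]>.044)&(S[:,2]<.055)]
A=np.c_[q[:,:2],np.ones(len(q))]; k,*_=np.linalg.lstsq(A,q[:,2],rcond=None); print('plate pts',len(q),'slopes deg',np.degrees(np.arctan(k[:2])),'z top at centre',k@[.6235,.1537,1], 'std',np.std(A@k-q[:,2]))
b=S[(S[:,2]>.26)&(S[:,2]<.3)]; m=np.median(b,axis=0); print('bar',m,'angle',np.degrees(np.arctan2(m[2]-.005-.082,.7045-m[0]))-2.9)
p2,d2,i2=cam('scene'); save(0,'s22.png',cv2.resize(p2[130:330,100:380],None,fx=2.8,fy=2.8,interpolation=cv2.INTER_CUBIC))
np.savez('pics/t22.npz',p=p,d=d,**{k:np.array(v) for k,v in i.items() if not isinstance(v,str)})
E
```

```text
clock: 21.75
eef_pos: [0.5574, 0.152, 0.2646]
tool_rot: [0.709, 0.705, 0.004, -0.006]
ft_force: [0.6, 0.6, 0.8]
grip_width: 0.0648
clock: 22.38
eef_pos: [0.3946, -0.0485, 0.2825]
tool_rot: [0.709, 0.705, 0.004, -0.005]
ft_force: [0.3, -0.5, -0.1]
grip_width: 0.0651
clock: 23.0
eef_pos: [0.3639, -0.1479, 0.2812]
tool_rot: [0.709, 0.705, 0.004, -0.005]
ft_force: [0.5, 0.7, -0.2]
grip_width: 0.0654
t 23.0 p [ 0.3639 -0.1479  0.2812] z [-0.001  0.014 -1.   ] x [0.007 1.    0.014] F [ 0.5  0.7 -0.2] g 0.0654
q [-0.395  0.018 -0.161  1.398  0.012 -0.389]
plate pts 1124 slopes deg [ 0.11506403 -0.08933792] z top at centre 0.04865838328701726 std 0.0021412201902908587
bar [0.67720831 0.1509006  0.28079149] angle 79.08374343417015
```

View pics/t22.png

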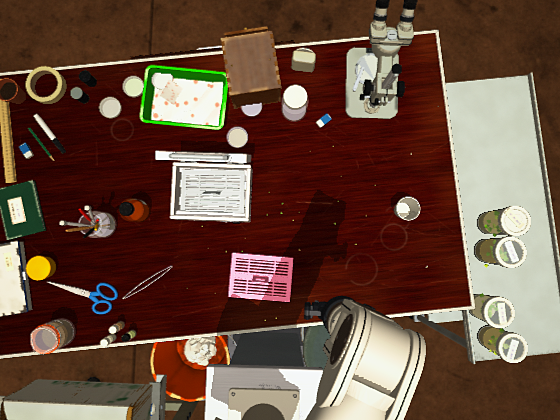

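View pics/t22c.png

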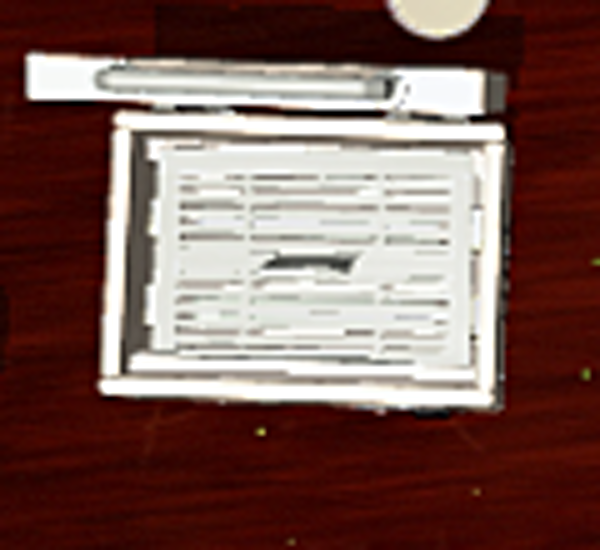

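View pics/s22.png

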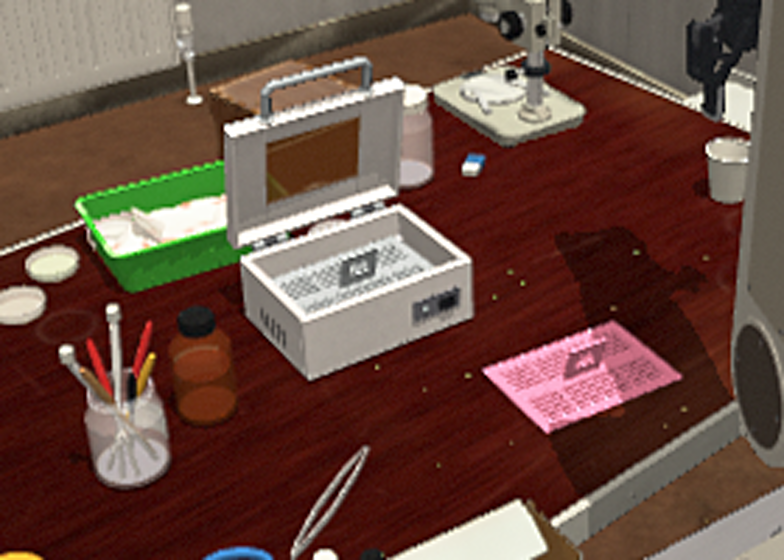

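```bash
python3 - <<'E'
from h import *
i=optics.camera_info('top')
for n,u,v in [('left',150+157/5,140+250/5),('right',150+472/5,140+260/5),('rear',150+310/5,140+152/5),('lugtopL',150+268/5,140+262/5),('lugtopR',150+355/5,140+262/5)]:
    print(n,np.round(ray(i,u,v,.049 if 'lug' not in n else .09),4))
z=np.load('pics/top0.npz')['p'];p=np.load('pics/t22.npz')['p']
D=cv2.absdiff(z,p).max(-1)
for n,(u,v,r) in dict(bottle=(134,209,14),petri=(237,137,12),petri2=(110,107,12),petri3=(133,87,12),cup=(407,208,15),forceps=(148,282,22)).items(): print(n,int((D[v-r:v+r,u-r:u+r]>50).sum()),end=' ')
E
```

```text
left [0.627  0.2363 0.049 ]
right [0.6264 0.0664 0.049 ]
rear [0.6826 0.156  0.049 ]
lugtopL [0.6181 0.169  0.09  ]
lugtopR [0.6194 0.1238 0.09  ]
bottle 0 petri 0 petri2 0 petri3 0 cup 0 forceps 0
```

```bash
python3 -m inch '[[[6.5,0,0,0,0],[6.5,0,0,0,0],[6.5,0,0,0,0],[6.5,0,0,0,0],[6.5,0,0,0,0]]]'; python3 -c "
from h import *
print(ticket.job_done())"
```

```text
clock: 23.72
eef_pos: [0.364, -0.1476, 0.2812]
tool_rot: [0.709, 0.705, 0.004, -0.005]
ft_force: [-0.0, 0.0, 0.1]
grip_width: 0.065
the job is handed in; nothing more can be done
None
```

The job is done and handed in at about 24 s. The lid stands open by itself and the plate lies flat in the case with its front edge under the lip.

- **Lid:** I lifted it by its bar, let go and moved clear. It measured about 79° just after release and again at the end, slightly steeper than the 75° asked for but inside the 64–88° limits. I chose that to give the vertical gripper more room in front of it.
- **Tilting the plate:** The moves cannot lean the tool, so I gripped the lug across its 44 mm width. Pressing the plate's rear edge on the top of the front wall then tipped it to about 18°, front edge down.
- **Fitting the plate:** I slid the front edge under the lip and lowered the rear by hand onto its ledge. I opened the fingers only once the plate was down.
- **Last checks:** The plate is level within about 0.2°. Its underside is about 46 mm up, and it is about 2 mm off centre in y.
- **Bystanders:** The areas round the bottle, cup, forceps and dishes look the same as in the first picture. The arm reads no contact force.
- **Disagreement:** My two readings of the plate's x position differ by several millimetres, about -2 mm from the rear edge and +5 mm from the lug top. The case allows only 4 mm of play, and the gripper position at release puts it 0.5–2 mm to the rear of centre.

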